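# Pack the fitted bar caddy, leaving the look-alikes

## Task

Pack the walnut bar caddy for service: stand the shorter shaker in the big round well, the amber bitters bottle in the square cork-floored well and the larger jigger in the small round well, and lay the folded corkscrew flat in the long felt-lined recess. Set each thing down, do not drop it, and let go of it. Leave the tall shaker, the green bitters bottle, the smaller jigger and the bottle opener standing or lying where they are; they stay at the bar.

Things in the scene. Friction and masses are not known exactly. Their poses are not given: they have to be found in the camera images.
- caddy: Fixed walnut block, dark edging, brass bar handles at its y ends, any yaw; 150 (x) x 236 (y) x 36 mm high. Origin: centre of underside, z up. Pocket centres (x, y mm, own frame): big round well (24, -65), square cork-floored well (24, 9), small round well (24, 75), all with floor at z = 10 mm; long grey felt recess (-41, 0), its length along y, floor at z = 30 mm, 6 mm deep.
- shaker_short: Shorter of two steel cobbler shakers: 182 mm high. Cup tapers from 62 mm across at 116 mm height to a narrower foot; shoulder 64 mm across from 116 to 149 mm; cap above 34 mm across. Goes upright into the caddy's big round well (74 mm across, 26 mm deep, black floor). Origin: centre of its underside; its z axis points up.
- bitters_amber: Round bottle within reach, amber-pink, pale label, black cap (not the ones far down the bar): 100 mm high, body 39 mm across up to about 60 mm height, cap 21 mm across from 82 mm up. Goes upright into the caddy's square well (58 x 58 mm, 26 mm deep, cork floor). Origin: centre of its underside; its z axis points up.
- jigger_large: Larger of two hourglass steel jiggers: 88 mm high, 43 mm across at the rim, 41 mm at the foot, narrow waist at 50 mm height. Grip the upper cup and waist. Goes upright, as it stands, into the caddy's small round well (58 mm across, 26 mm deep, black floor). Origin: centre of its underside; its z axis points up.
- corkscrew: Waiter's corkscrew, folded (it stays folded), wood scales with steel: 113 mm long, 19 mm wide, 16 mm high, lying flat; its length runs 0.25 rad (14 degrees) counter-clockwise of its own y axis. Goes flat into the caddy's long recess (130 x 36 mm), length along it, either end first. It stands 10 mm proud there. Origin: centre of its underside; its z axis points up.
- shaker_tall: Look-alike, to be left: the taller steel cobbler shaker, 233 mm high, 71 mm across. Origin: centre of its underside; its z axis points up.
- bitters_green: Look-alike, to be left: the nearby bitters bottle with pale green contents and a black cap, 88 mm high, 39 mm across. Origin: centre of its underside; its z axis points up.
- jigger_small: Look-alike, to be left: the smaller steel jigger, 68 mm high, 37 mm across. Origin: centre of its underside; its z axis points up.
- opener: Look-alike, to be left: flat bottle opener, wooden handle with a steel ring, about 150 mm long, 38 mm wide, 8 mm thick, lying flat; its length runs 28 degrees counter-clockwise of its own y axis. Origin: centre of its underside; its z axis points up.
There are look-alikes about, which are no part of the job. Leave any pink or purple look-alike of the shaker_short alone. What is shaped like the jigger_large but red is not meant.

How it is judged (in metres and radians):
At the end, for the whole second after the job is handed in: Shaker (within 15 mm of its well's centre), bitters and jigger (12 mm) upright and corkscrew flat in its recess (12 mm), each on its floor (3 mm, 0.08 rad), released, at rest. The four look-alikes within 25 mm of their start, not tipped (0.1 rad) (x of shaker_short in the frame of caddy between 0.009 and 0.039 m and y of shaker_short in the frame of caddy between -0.08 and -0.05 m and z of shaker_short in the frame of caddy between 0.007 and 0.013 m and angle between each of shaker_short, bitters_amber, jigger_large, corkscrew's own z axis and vertical below 0.08 rad and linear speed of each of shaker_short, bitters_amber, jigger_large, corkscrew below 0.02 m/s and x of bitters_amber in the frame of caddy between 0.012 and 0.036 m and y of bitters_amber in the frame of caddy between -0.003 and 0.021 m and z of bitters_amber in the frame of caddy between 0.007 and 0.013 m and x of jigger_large in the frame of caddy between 0.012 and 0.036 m and y of jigger_large in the frame of caddy between 0.063 and 0.087 m and z of jigger_large in the frame of caddy between 0.007 and 0.013 m and x of corkscrew in the frame of caddy between -0.053 and -0.029 m and y of corkscrew in the frame of caddy between -0.012 and 0.012 m and z of corkscrew in the frame of caddy between 0.027 and 0.033 m and distance of each of shaker_tall, bitters_green, jigger_small, opener from where it was at the start of the episode below 0.025 m and angle between each of shaker_tall, bitters_green, jigger_small, opener's own z axis and vertical below 0.1 rad); the robot touches nothing.
It fails at once if a thing for the caddy is dropped (falls free at more than 0.7 m/s, about 25 mm of fall) ((linear speed of shaker_short above 0.7 m/s and contact force between the fingers and shaker_short below 0.05 N) or (linear speed of bitters_amber above 0.7 m/s and contact force between the fingers and bitters_amber below 0.05 N) or (linear speed of jigger_large above 0.7 m/s and contact force between the fingers and jigger_large below 0.05 N) or (linear speed of corkscrew above 0.7 m/s and contact force between the fingers and corkscrew below 0.05 N)).
It fails at once if a look-alike is moved more than 25 mm from its place or tipped over 0.3 rad (distance of any of shaker_tall, bitters_green, jigger_small, opener from where it was at the start of the episode above 0.025 m or angle between any of shaker_tall, bitters_green, jigger_small, opener's own z axis and vertical above 0.3 rad).
It also fails if it takes over 128 s, if anything falls off the work surface, if the arm or the gripper's body presses on something with over 40 N, if the wrist force passes 120 N, or if a joint passes its speed limit or range.

## Robot

A 6-joint arm with a two-finger parallel gripper is mounted at the origin on a cart in front of the work surface, level with it; the furniture and walls round the work are solid. World frame = base frame: x ahead of the robot, y to its left, z up, the work surface at z = 0. Lengths are in m, angles in degrees, forces in N, time in s.
With the tool pointing down it reaches from about 0.3 to 0.75 m from the base axis. Payload 8.5 kg.
Tool frame: the origin (TCP) lies on the centre line of the jaws, within the pads' length; the fingertips stand tips_ahead ahead of it and the grasp point (between the pads) lies 3 mm ahead of it (tips_ahead is the distance from the TCP to the fingertips, in m); z points along the fingers, y is the line along which they close (so a half turn about z gives the same grasp; the last joint's range is limited). The gripper opens to 85 mm and grips with 20 to 120 N. Pads are 22 mm wide; open, the fingers measure 114 mm over their backs; the gripper's body (76 mm by 85 mm) begins 54 mm behind the grasp point. The pads swing forward as they close: fully open they stand 13 mm farther back than shut.
Start: joints at [-77.023, 21.807, 74.336, -0, 83.858, -12.336], TCP at [0.235, -0.497, 0.253] pointing down, gripper open.
Joint ranges: [-178.18, 178.18], [-50.72, 133.34], [12.68, 142.11], [-81.47, 261.47], [9.98, 163.14], [-165.26, 165.26]. Speed limits (degrees/s): [136.94, 136.94, 180, 180, 180, 180].

## Interface

Orientations are given as a 3x3 rotation matrix whose columns are the frame's x, y, z axes.
In Python, from rig import observe, get_image, close_job, tips_ahead gives the robot as it stands.
- The arm moves only by the shell command python3 -m creep [FORCE], which reads ROWS from standard input. ROWS is a JSON list of rows, 1 to 10 of them, each of 5 numbers: dx, dy, dz in m, then a turn about the tool's z in degrees, then the finger opening in m; each row shifts and turns the commanded pose from where the row before left it, along the tool's axes as they then stand; what a row does not reach is not made up. A row lasts 1/10 s, in which the tool goes at most 0.05 m and 8.59 degrees, less where a joint would pass 70% of its speed; a pose out of reach is approached as far as the arm can. The fingers move at their own pace and stop on an object; FORCE is the grip in N (left out, the last holds). Time passes only in rows, so rows that do not move let the fingers close. It prints the time, the measured TCP pose, the force, the opening and the grip force at its end. Input that does not fit is refused with a message, and nothing moves.
- observe(): the state, without advancing time (a new reading comes with each control period).
- get_image(name): name is "scene" or "top"; returns a dict with "pixels" (480x640x3 uint8, red, green, blue), "depth" (480x640 float32, m along the optical axis (not along the pixel's ray), 0 where there is no reading), "K" (3x3 intrinsics, pixels), "distortion" ([k1, k2, p1, p2, k3] as OpenCV has them; the pictures are not rectified), "extrinsics" (4x4, takes a point from world to camera coordinates). Camera axes: x right, y down, z forward; pixel columns grow to the right and rows downward; lengths in m; the calibration is good to about 2 mm. A picture is of the moment at which its call begins.
- close_job(): hands the job in; it is judged then, once.
The state is a dict: "time_s": time; "q": joint angles; "qvel": joint speeds; "joint_efforts": joint torques, N m; "position": TCP position; "tool_rot": TCP orientation; "ft_force": force on the tool from outside, world axes, zero at the start; "wrist_torque": the same for the moment, N m; "grip_width": finger opening in m; "gripper_force": force on a finger pad.
Only numpy, scipy, OpenCV 4.12 (cv2) and the standard library are available. Lean on these libraries where they do the work, as an engineer would, in place of code of your own. Each camera call takes 0.05 s, during which the arm holds its last target. There are 200 camera calls.

## Working session

There is one attempt and no reset: what is moved stays moved. The work goes in short steps, Python scripts to look and compute and a shell command to move; the robot and the scene stay as the last step left them, time stands still between calls to the robot, and variables do not carry over. Pictures are saved under pics/ and viewed, at most 16 in all, crops included, and the job is handed in when it is done.

```bash
ls; mkdir -p pics
python3 - <<'E'
from rig import observe,get_image,tips_ahead
import cv2,numpy as np
print(tips_ahead); o=observe(); print(o)
for n in("scene","top"):
    g=get_image(n); cv2.imwrite(f"pics/{n}0.png",g["pixels"][:,:,::-1]); np.savez(f"{n}0.npz",**g)
    E=g["extrinsics"]; print(n,g["K"],g["distortion"],E, -E[:3,:3].T@E[:3,3])
E
```

```text
pics
0.022
{'time_s': 0.0, 'q': array([-7.70232604e+01,  2.18383777e+01,  7.43866848e+01, -2.42428518e-04,
        8.38577314e+01, -1.23334739e+01]), 'qvel': array([ 0.06605975,  0.04363969,  0.06933181, -0.02805466, -0.03090696,
       -0.05628203]), 'joint_efforts': array([ 1.06987170e-04, -4.48462272e+01, -2.31281716e+01, -1.62318720e-04,
        4.85858196e-03,  2.09554963e-05]), 'position': array([ 0.23508861, -0.49691839,  0.25272487]), 'tool_rot': array([[ 9.04006210e-01,  4.27519198e-01, -3.28588049e-04],
       [ 4.27519216e-01, -9.04005166e-01,  1.40717771e-03],
       [ 3.04550195e-04, -1.41257510e-03, -9.99998956e-01]]), 'ft_force': array([ 0.0868218 ,  0.00140702, -0.50012114]), 'wrist_torque': array([-0.00264116,  0.06589208, -0.01342028]), 'gripper_force': 0.0, 'grip_width': 0.08543412438641151}
scene [[616.99812041   0.         316.05336622]
 [  0.         616.99812041 252.74835269]
 [  0.           0.           1.        ]] [-0.05011537  0.          0.          0.          0.        ] [[ 0.64411547 -0.7648671   0.00967392 -0.48322802]
 [-0.43767657 -0.37889247 -0.81540157  0.20802918]
 [ 0.62733921  0.52097871 -0.57881491  1.77373846]
 [ 0.          0.          0.          1.        ]] [-0.71043153 -1.21486451  1.20096829]
top [[525.15620865   0.         317.46974379]
 [  0.         525.15620865 243.69811533]
 [  0.           0.           1.        ]] [0.00032917 0.         0.         0.         0.        ] [[ 0.13313633 -0.99108955  0.0040288  -0.23661452]
 [-0.9549066  -0.1293621  -0.26724302  0.49473325]
 [ 0.26538293  0.03173263 -0.96362074  1.50762584]
 [ 0.          0.          0.          1.        ]] [ 0.10382787 -0.21834738  1.58594681]
```

View pics/scene0.png

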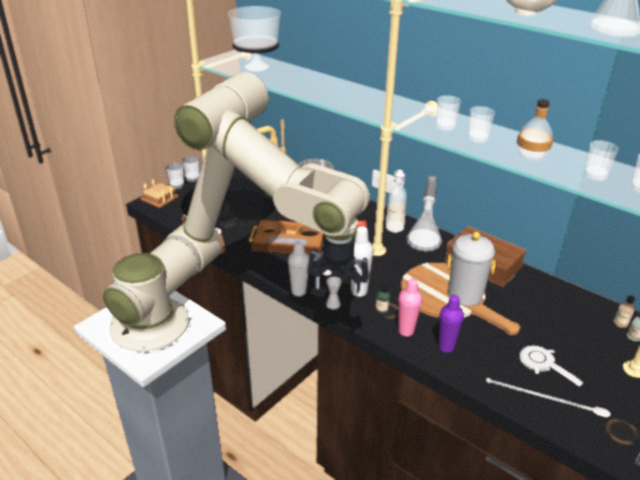

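View pics/top0.png

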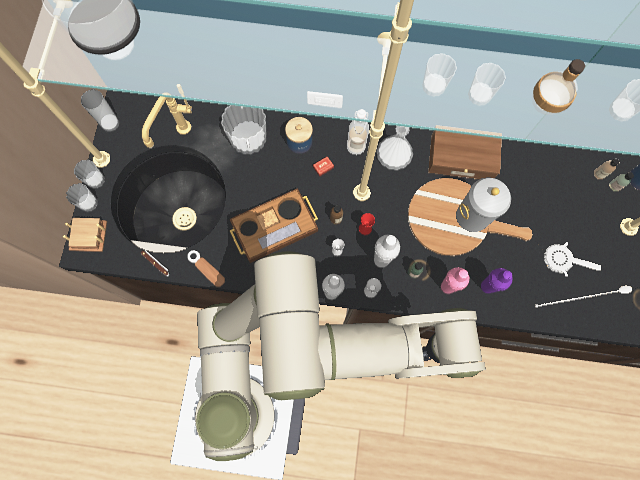

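```bash
cat > h.py <<'E'
import numpy as np,cv2
from rig import get_image,observe
def ray(g,uv):
    p=cv2.undistortPoints(np.float64(uv).reshape(-1,1,2),g["K"],g["distortion"]).reshape(-1,2)
    E=g["extrinsics"];R=E[:3,:3];c=-R.T@E[:3,3]
    return c,np.c_[p,np.ones(len(p))]@R
def onz(g,uv,z):
    c,d=ray(g,uv);z=np.broadcast_to(z,len(d));return c+d*((z-c[2])/d[:,2])[:,None]
def cloud(g):
    v,u=np.mgrid[0:480,0:640];uv=np.c_[u.ravel(),v.ravel()]
    c,d=ray(g,uv);P=c+d*g["depth"].reshape(-1,1);P[g["depth"].ravel()==0]=np.nan
    return P.reshape(480,640,3)
def crop(g,x0,y0,x1,y1,s,f):
    cv2.imwrite(f,cv2.resize(g["pixels"][y0:y1,x0:x1,::-1],None,fx=s,fy=s,interpolation=cv2.INTER_CUBIC))
def load(n): return dict(np.load(n))
E
python3 - <<'E'
from h import *
t=load("top0.npz");s=load("scene0.npz")
a=t["pixels"][180:310,130:430,::-1]; b=s["pixels"][220:330,270:430,::-1]
a=cv2.resize(a,(780,338),interpolation=cv2.INTER_CUBIC);b=cv2.resize(b,(364,250),interpolation=cv2.INTER_CUBIC)
c=cv2.resize(s["pixels"][205:265,235:335,::-1],(416,250),interpolation=cv2.INTER_CUBIC)
cv2.imwrite("pics/crop1.png",np.vstack([a,np.hstack([b,c])]))
P=cloud(t)
for n,u,v in [("shA",333,285),("shB",386,248),("jA",338,245),("jB",372,287),("amb",337,212),("grn",416,268),("red",367,220),("cork",150,258),("op",208,272),("cad",252,232),("pink",456,278)]:
    w=P[v-9:v+10,u-9:u+10].reshape(-1,3); i=np.nanargmax(w[:,2]);print(n,w[i].round(3),np.nanmedian(w,0).round(3),P[v,u].round(3))
E
```

```text
shA [ 0.398 -0.224  0.189] [ 0.387 -0.23   0.141] [ 0.382 -0.229  0.177]
shB [ 0.51  -0.357  0.238] [ 0.5   -0.36   0.182] [ 0.498 -0.36   0.2  ]
jA [ 0.538 -0.24   0.074] [ 0.536 -0.23   0.004] [ 0.534 -0.23   0.041]
jB [ 0.43  -0.357  0.093] [ 0.418 -0.346  0.025] [ 0.417 -0.346  0.049]
amb [ 0.631 -0.206  0.107] [ 0.633 -0.214  0.019] [ 0.624 -0.214  0.083]
grn [ 0.486 -0.473  0.1  ] [ 0.49  -0.47   0.012] [ 0.485 -0.466  0.077]
red [ 0.629 -0.298  0.093] [ 0.622 -0.308  0.029] [ 0.62  -0.308  0.056]
cork [0.426 0.358 0.025] [0.424 0.344 0.002] [nan nan nan]
op [0.413 0.142 0.019] [0.404 0.155 0.006] [0.404 0.155 0.006]
cad [0.524 0.033 0.049] [0.546 0.04  0.029] [0.547 0.041 0.012]
pink [ 0.454 -0.578  0.191] [ 0.452 -0.568  0.14 ] [ 0.452 -0.566  0.154]
```

View pics/crop1.png

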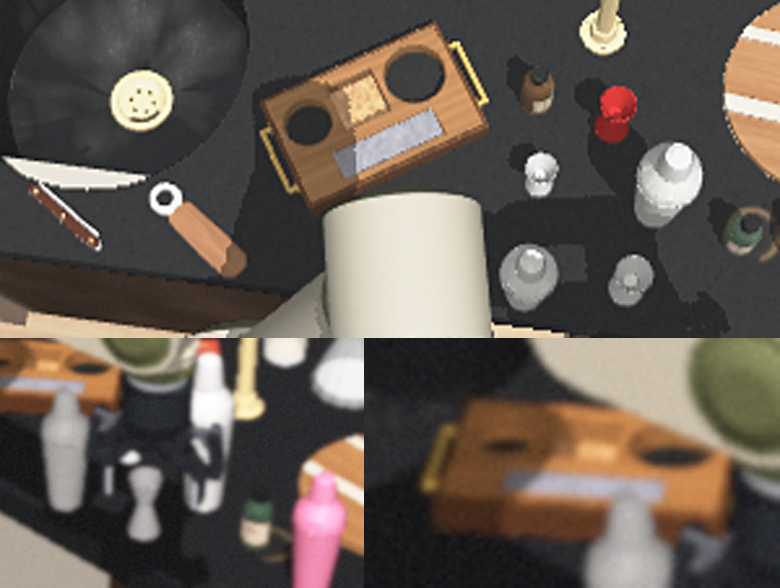

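Run:
```python
from h import *
t=load("top0.npz")
P=cloud(t);z=P[...,2]
m=((z>.028)&(z<.046)).astype(np.uint8); m[:185]=0;m[262:]=0;m[:,:222]=0;m[:,325:]=0
m=cv2.morphologyEx(m,cv2.MORPH_OPEN,np.ones((3,3)))
xy=P[...,:2][m>0]; print("cad",len(xy),cv2.minAreaRect(np.float32(xy*1000)),np.nanmedian(z[m>0]))
print("table z",np.nanmedian(z[275:290,260:300]),np.nanmedian(z[195:215,230:240]))
a=cv2.resize(t["pixels"][182:264,222:326,::-1],None,fx=5,fy=5,interpolation=cv2.INTER_CUBIC)
b=cv2.resize(t["pixels"][238:292,126:230,::-1],None,fx=5,fy=5,interpolation=cv2.INTER_CUBIC)
b=cv2.convertScaleAbs(b,alpha=1.5)
for im,x0,y0 in((a,222,182),(b,126,238)):
    for u in range(-(-x0//10)*10,x0+104,10): cv2.putText(im,str(u),((u-x0)*5,8),0,.3,(0,255,255)); cv2.line(im,((u-x0)*5,10),((u-x0)*5,16),(0,255,255))
    for v in range(-(-y0//10)*10,y0+im.shape[0]//5,10): cv2.putText(im,str(v),(0,(v-y0)*5),0,.3,(0,255,255)); cv2.line(im,(20,(v-y0)*5),(26,(v-y0)*5),(0,255,255))
c=np.hstack([cv2.resize(t["pixels"][y-25:y+25,x-22:x+22,::-1],(220,250),interpolation=cv2.INTER_CUBIC) for x,y in((333,285),(372,285))])
o=np.zeros((680,520+220,3),np.uint8); o[:410,:520]=a;o[410:680,:520]=b
o[0:250,520:]=c[:,:220];o[250:500,520:]=c[:,220:]
o=o[:680];cv2.imwrite("pics/crop2.png",cv2.resize(o,None,fx=.88,fy=.88,interpolation=cv2.INTER_AREA))
```

```text
cad 2061 ((578.17138671875, -23.613479614257812), (152.69052124023438, 239.4264678955078), 33.4489631652832) 0.03549634624610176
table z 0.6826520290598423 0.00025129053386985234
```

View pics/crop2.png

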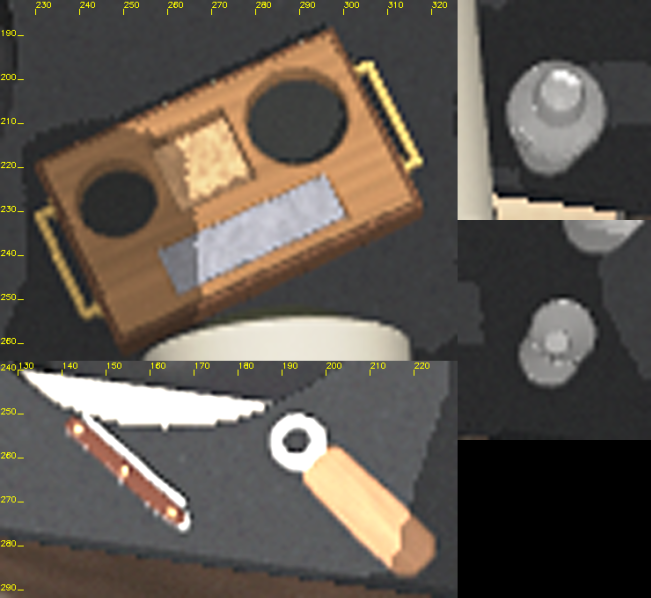

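```bash
cat >> h.py <<'E'
from scipy.optimize import least_squares
def circ(P,c0,z0,z1,r,rad=.05):
    Q=P.reshape(-1,3);Q=Q[np.isfinite(Q[:,2])];Q=Q[(np.hypot(*(Q[:,:2]-c0).T)<rad)&(Q[:,2]>z0)&(Q[:,2]<z1)]
    f=least_squares(lambda c:np.hypot(*(Q[:,:2]-c).T)-r,c0,loss="soft_l1",f_scale=.002)
    return f.x.round(4),len(Q),np.sqrt(np.mean(f.fun**2)).round(4),Q[:,:2].mean(0).round(4)
E
python3 - <<'E'
from h import *
for n in("top0.npz","scene0.npz"):
    P=cloud(load(n));print(n)
    for a in [("sh shoulder",(.40,-.225),.118,.147,.032),("sh cap",(.40,-.225),.155,.178,.017),("sh top",(.40,-.225),.178,.2,.017),("jig low",(.43,-.35),.003,.012,.020),("jig top",(.43,-.35),.078,.095,.0215),
      ("amb body",(.64,-.21),.01,.055,.0195),("amb cap",(.64,-.21),.09,.11,.0105),
      ("shT",(.51,-.36),.15,.18,.0355),("jS",(.538,-.235),.058,.08,.0185),("green",(.49,-.467),.01,.05,.0195)]:
        try: print(a[0],*circ(P,a[1],*a[2:]))
        except Exception as e: print(a[0],e)
t=load("top0.npz");hsv=cv2.cvtColor(t["pixels"],cv2.COLOR_RGB2HSV)
P=cloud(t);z=P[...,2]
# corkscrew: brown or white, below/left of knife
m=(((hsv[...,1]>60)&(hsv[...,2]>45))|(hsv[...,2]>110)).astype(np.uint8);k=np.zeros_like(m);cv2.fillPoly(k,[np.int32([(136,249),(144,248),(158,255),(176,270),(170,280),(155,275),(138,258)])],1);m&=k
v,u=np.nonzero(m);W=onz(t,np.c_[u,v],.014)[:,:2]*1000
print("cork",len(u),cv2.minAreaRect(np.float32(W)),(u.min(),u.max(),v.min(),v.max()))
h=z[m>0];print(np.nanpercentile(h,[10,50,90]))
E
```

```text
top0.npz
sh shoulder [ 0.3993 -0.2298] 255 0.0073 [ 0.3885 -0.2294]
sh cap [ 0.3975 -0.2303] 63 0.0038 [ 0.3889 -0.2292]
sh top [ 0.4091 -0.2339] 55 0.0053 [ 0.3943 -0.2307]
jig low [ 0.4262 -0.344 ] 138 0.0199 [ 0.4288 -0.3451]
jig top [ 0.414  -0.3455] 59 0.0025 [ 0.4198 -0.3477]
amb body [ 0.6324 -0.2125] 59 0.0041 [ 0.6182 -0.212 ]
amb cap [ 0.6336 -0.2126] 43 0.004 [ 0.6317 -0.2122]
shT [ 0.5198 -0.369 ] 251 0.0057 [ 0.5022 -0.3633]
jS [ 0.5265 -0.228 ] 51 0.0029 [ 0.5314 -0.2293]
green [ 0.4918 -0.4714] 52 0.0045 [ 0.4795 -0.4619]
scene0.npz
sh shoulder [ 0.3984 -0.2262] 219 0.0058 [ 0.3816 -0.2428]
sh cap [ 0.3969 -0.23  ] 81 0.0035 [ 0.3876 -0.2386]
sh top [ 0.4007 -0.223 ] 47 0.0053 [ 0.392  -0.2343]
jig low [ 0.4282 -0.3533] 239 0.0186 [ 0.4293 -0.3549]
jig top [ 0.4173 -0.3486] 97 0.0041 [ 0.4207 -0.3447]
amb body [ 0.64 -0.21] 0 nan [nan nan]
amb cap [ 0.64 -0.21] 0 nan [nan nan]
shT [ 0.5185 -0.3652] 175 0.0043 [ 0.5012 -0.3892]
jS [ 0.538 -0.235] 0 nan [nan nan]
green [ 0.4932 -0.4715] 139 0.0069 [ 0.4803 -0.4798]
cork 235 ((416.5592041015625, 320.5244445800781), (123.7802734375, 28.89765739440918), 56.77242660522461) (np.int64(141), np.int64(168), np.int64(248), np.int64(276))
[0.00033994 0.01262201 0.0186479 ]
  return _methods._mean(a, axis=axis, dtype=dtype,
  ret = ret.dtype.type(ret / rcount)
h.py:20: RuntimeWarning: Mean of empty slice.
  return f.x.round(4),len(Q),np.sqrt(np.mean(f.fun**2)).round(4),Q[:,:2].mean(0).round(4)
  ret = um.true_divide(
```

```bash
python3 - <<'E' 2>/dev/null
from h import *
t=load("top0.npz");hsv=cv2.cvtColor(t["pixels"],cv2.COLOR_RGB2HSV);P=cloud(t)
br=((hsv[...,1]>80)&((hsv[...,0]<18)|(hsv[...,0]>170))&(hsv[...,2]>35))
b=np.zeros_like(br);b[248:279,138:172]=br[248:279,138:172];b=b&~((np.mgrid[0:480,0:640][0]>276))
v,u=np.nonzero(b);W=onz(t,np.c_[u,v],.012)[:,:2]*1000
print("brown",len(u),cv2.minAreaRect(np.float32(W)),W.mean(0),(u.min(),u.max(),v.min(),v.max()))
print("ends",onz(t,[(141,250.5),(168.5,275.5)],.010),onz(t,[(155,263)],.010))
print("knife pts",onz(t,[(163,253.5),(150,251),(185,247)],.002))
print("pole",onz(t,[(362,192)],.0))
for n in("top0.npz","scene0.npz"):
    Q=cloud(load(n)).reshape(-1,3);Q=Q[np.isfinite(Q[:,0])]
    for z in(.1,.2,.3,.4,.5,.6,.7,.8):
        q=Q[(Q[:,2]>z)&(Q[:,2]<z+.1)&(Q[:,0]>.55)&(Q[:,1]>-.45)&(Q[:,1]<.4)];print(n,z,len(q),np.percentile(q[:,0],[0,2,10]).round(3) if len(q) else "", q[np.argmin(q[:,0])].round(3) if len(q) else "")
E
```

```text
brown 126 ((409.48443603515625, 323.2910461425781), (110.18679809570312, 12.157748222351074), 57.284358978271484) [409.49270474 322.88430648] (np.int64(141), np.int64(167), np.int64(251), np.int64(274))
ends [[0.44276243 0.37250256 0.01      ]
 [0.37660982 0.27170266 0.01      ]] [[0.40957701 0.32101787 0.01      ]]
knife pts [[0.44420509 0.30565779 0.002     ]
 [0.44666172 0.34741478 0.002     ]
 [0.47394397 0.24211622 0.002     ]]
pole [[ 0.73124535 -0.28532632  0.        ]]
top0.npz 0.1 1481 [0.621 0.72  0.733] [ 0.621 -0.211  0.101]
top0.npz 0.2 475 [0.718 0.719 0.721] [ 0.718 -0.279  0.279]
top0.npz 0.3 144 [0.717 0.718 0.719] [ 0.717 -0.281  0.336]
top0.npz 0.4 32080 [0.712 0.744 0.763] [ 0.712 -0.285  0.452]
top0.npz 0.5 2360 [0.717 0.72  0.771] [ 0.717 -0.284  0.527]
top0.npz 0.6 1087 [0.718 0.719 0.721] [ 0.718 -0.283  0.684]
top0.npz 0.7 486 [0.713 0.715 0.717] [ 0.713 -0.284  0.794]
top0.npz 0.8 4703 [0.712 0.719 0.728] [ 0.712 -0.283  0.813]
scene0.npz 0.1 5109 [0.711 0.727 0.87 ] [ 0.711 -0.291  0.15 ]
scene0.npz 0.2 5294 [0.711 0.724 0.884] [ 0.711 -0.296  0.279]
scene0.npz 0.3 464 [0.713 0.715 0.72 ] [ 0.713 -0.287  0.374]
scene0.npz 0.4 10052 [0.707 0.725 0.753] [ 0.707 -0.288  0.451]
scene0.npz 0.5 7474 [0.712 0.723 0.819] [ 0.712 -0.288  0.527]
scene0.npz 0.6 7143 [0.711 0.723 0.844] [ 0.711 -0.298  0.652]
scene0.npz 0.7 1897 [0.71  0.717 0.723] [ 0.71  -0.288  0.797]
scene0.npz 0.8 724 [0.706 0.715 0.734] [ 0.706 -0.296  0.814]
```

```bash
cat > to.py <<'E'
import sys,numpy as np
from rig import observe
o=observe();R=o["tool_rot"];p=o["position"]
t=np.array([float(a) for a in sys.argv[1:4]])
print("t",round(o["time_s"],2),"pos",p.round(4),"yaw",np.degrees(np.arctan2(R[1,0],R[0,0])).round(2),"tilt",R[2,:2].round(4),"delta tool",(R.T@(t-p)).round(4),"w",round(o["grip_width"],4),"F",o["ft_force"].round(1),"q",o["q"].round(0))
E
echo '[[0,0,0,-8,0.034],[0,0,0,-8,0.034],[0,0,0,-8,0.034],[0,0,0,-8,0.034],[0.04,-0.005,0,0,0.034],[0.04,-0.005,0,0,0.034],[0.04,-0.005,0,0,0.034],[0.04,-0.005,0,0,0.034],[0.04,-0.005,0,0,0.034],[0.04,-0.005,0,0,0.034]]' | python3 -m creep 30
echo '[[0.04,-0.005,0,0,0.034],[0.04,-0.005,0,0,0.034],[0.04,-0.005,0,0,0.034],[0.04,-0.005,0,0,0.034],[0.04,-0.005,0,0,0.034],[0,0,0,0,0.034]]' | python3 -m creep
python3 to.py .412 .321 .1
```

```text
time_s: 1.1
position: [0.3398, -0.2773, 0.2532]
tool_rot: [[0.54, 0.841, -0.0], [0.841, -0.54, 0.0], [0.0, -0.0, -1.0]]
ft_force: [-0.4, -0.4, 0.4]
grip_width: 0.0343
gripper_force: 0.0
time_s: 1.7
position: [0.4273, -0.0936, 0.2532]
tool_rot: [[0.536, 0.844, -0.0], [0.844, -0.536, 0.001], [0.001, -0.001, -1.0]]
ft_force: [-0.0, -0.6, -0.9]
grip_width: 0.0336
gripper_force: 0.0
t 1.7 pos [ 0.4273 -0.0936  0.2532] yaw 57.61 tilt [ 0.0009 -0.0007] delta tool [ 0.3418 -0.2349  0.1536] w 0.0336 F [-0.  -0.6 -0.9] q [-28.  10.  91.   0.  79.   4.]
```

Move works as expected. Continue over the corkscrew.

```bash
echo '[[0.034,-0.0235,0,0,0.034],[0.034,-0.0235,0,0,0.034],[0.034,-0.0235,0,0,0.034],[0.034,-0.0235,0,0,0.034],[0.034,-0.0235,0.02,0,0.034],[0.034,-0.0235,0.02,0,0.034],[0.034,-0.0235,0.03,0,0.034],[0.034,-0.0235,0.03,0,0.034],[0.034,-0.0235,0.03,0,0.034],[0.034,-0.0235,0.02,0,0.034]]' | python3 -m creep
echo '[[0,0,0,0,0.034],[0,0,0,0,0.034],[0,0,0,0,0.034]]' | python3 -m creep
python3 to.py .412 .321 .03
python3 - <<'E'
from h import *
g=get_image("top");crop(g,120,230,240,300,6,"pics/c3.png")
E
```

```text
time_s: 2.7
position: [0.4119, 0.3141, 0.1031]
tool_rot: [[0.541, 0.841, -0.002], [0.841, -0.541, -0.001], [-0.002, -0.001, -1.0]]
ft_force: [1.7, -0.9, -0.1]
grip_width: 0.0342
gripper_force: 0.0
time_s: 3.0
position: [0.4129, 0.3123, 0.1057]
tool_rot: [[0.541, 0.841, 0.001], [0.841, -0.541, -0.0], [0.0, 0.0, -1.0]]
ft_force: [0.5, 0.3, 0.8]
grip_width: 0.0341
gripper_force: 0.0
t 3.0 pos [0.4129 0.3123 0.1057] yaw 57.25 tilt [0.0002 0.0005] delta tool [ 0.0068 -0.0055  0.0757] w 0.0341 F [0.5 0.3 0.8] q [24. 28. 92. -0. 60. 57.]
```

View pics/c3.png

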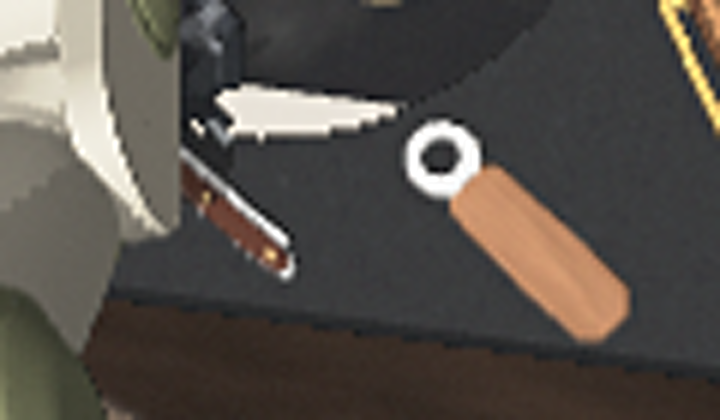

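```bash
echo '[[0.0068,-0.0055,0.02,0,0.034],[0,0,0.02,0,0.034],[0,0,0.015,0,0.034],[0,0,0.01,0,0.034],[0,0,0.004,0,0.034],[0,0,0,0,0.034]]' | python3 -m creep
echo '[[0,0,0.002,0,0.034],[0,0,0.002,0,0.034],[0,0,0,0,0.034]]' | python3 -m creep
echo '[[0,0,0.002,0,0.034],[0,0,0,0,0.034]]' | python3 -m creep
python3 to.py .412 .321 .026
```

```text
time_s: 3.65
position: [0.4117, 0.3216, 0.0364]
tool_rot: [[0.541, 0.841, 0.0], [0.841, -0.541, 0.0], [0.0, 0.0, -1.0]]
ft_force: [0.4, 0.3, 0.6]
grip_width: 0.0341
gripper_force: 0.0
time_s: 3.95
position: [0.4115, 0.322, 0.0323]
tool_rot: [[0.54, 0.842, 0.0], [0.842, -0.54, 0.0], [0.0, 0.0, -1.0]]
ft_force: [0.2, 0.7, -1.1]
grip_width: 0.0342
gripper_force: 0.0
time_s: 4.15
position: [0.4114, 0.322, 0.0301]
tool_rot: [[0.54, 0.842, -0.0], [0.842, -0.54, -0.0], [-0.0, -0.0, -1.0]]
ft_force: [0.4, 0.3, -0.5]
grip_width: 0.0345
gripper_force: 0.0
t 4.15 pos [0.4114 0.322  0.0301] yaw 57.32 tilt [-0.0001 -0.0001] delta tool [-0.0005  0.0011  0.0041] w 0.0345 F [ 0.4  0.3 -0.5] q [25. 35. 95. -0. 50. 58.]
```

```bash
echo '[[0,0,0.002,0,0.034],[0,0,0,0,0.028],[0,0,0,0,0.022],[0,0,0,0,0.010],[0,0,0,0,0.010],[0,0,0,0,0.010],[0,0,0,0,0.010]]' | python3 -m creep 40
echo '[[0,0,-0.01,0,0.010],[0,0,-0.02,0,0.010],[0,0,-0.03,0,0.010],[0,0,-0.03,0,0.010],[0,0,-0.02,0,0.010],[0,0,0,0,0.010],[0,0,0,0,0.010]]' | python3 -m creep
python3 - <<'E'
from h import *
g=get_image("top");crop(g,100,200,260,320,5,"pics/c4.png")
E
python3 to.py .48 .10 .14
```

```text
time_s: 4.85
position: [0.4115, 0.322, 0.0284]
tool_rot: [[0.54, 0.842, 0.0], [0.842, -0.54, 0.0], [0.0, 0.0, -1.0]]
ft_force: [-0.5, -1.5, 4.6]
grip_width: 0.0165
gripper_force: 39.3
time_s: 5.55
position: [0.4111, 0.3219, 0.138]
tool_rot: [[0.54, 0.842, -0.0], [0.842, -0.54, -0.0], [-0.0, -0.0, -1.0]]
ft_force: [-0.5, 0.2, -1.1]
grip_width: 0.0165
gripper_force: 39.0
t 5.6 pos [0.4109 0.3218 0.1373] yaw 57.31 tilt [-0.0014 -0.001 ] delta tool [-0.1494  0.1779 -0.0026] w 0.0166 F [ 0.1 -0.  -0.1] q [25. 26. 89.  0. 65. 58.]
```

View pics/c4.png

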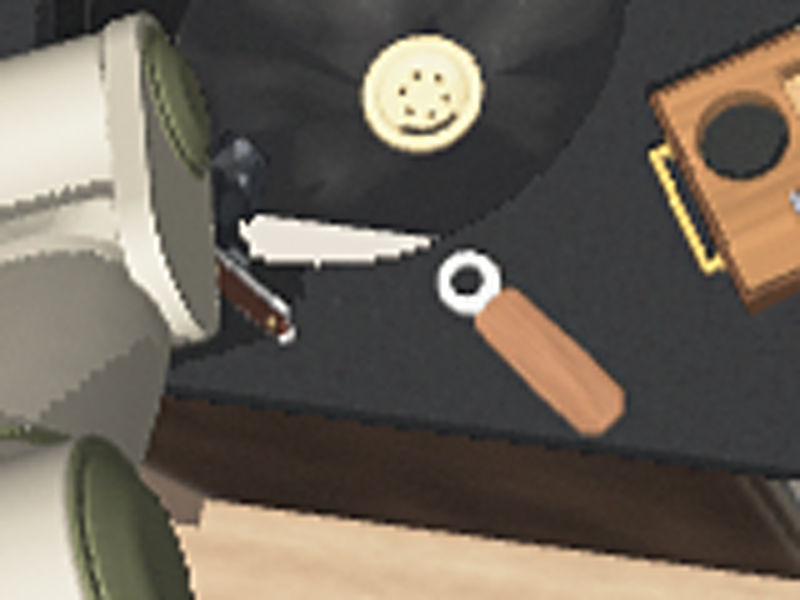

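```bash
echo '[[0,0,0,-8,0.01],[0,0,0,-8,0.01],[0,0,0,-8,0.01],[0,0,0,-8,0.01],[0,0,0,-8,0.01],[0,0,0,-8,0.01],[0,0,0,-8,0.01],[0,0,0,-8,0.01],[0,0,0,-2.1,0.01],[0,0,0,0,0.01]]' | python3 -m creep
python3 to.py .5438 -.0466 .138
python3 - <<'E'
from h import *
print(onz(load("top0.npz"),[(157.6,266)],.12))
E
```

```text
time_s: 6.6
position: [0.411, 0.3218, 0.1369]
tool_rot: [[-0.551, 0.835, -0.002], [0.835, 0.551, -0.001], [0.0, -0.003, -1.0]]
ft_force: [-0.3, -0.0, -1.6]
grip_width: 0.0163
gripper_force: 39.0
t 6.6 pos [0.411  0.3218 0.1369] yaw 123.42 tilt [ 0.0004 -0.0026] delta tool [-0.3806 -0.092  -0.001 ] w 0.0163 F [-0.3 -0.  -1.6] q [25. 26. 89.  0. 65. -8.]
[[0.38059522 0.27411861 0.12      ]]
```

```bash
echo '[[-0.038,-0.0092,0,0,0.01],[-0.038,-0.0092,0,0,0.01],[-0.038,-0.0092,0,0,0.01],[-0.038,-0.0092,0,0,0.01],[-0.038,-0.0092,0,0,0.01],[-0.038,-0.0092,0,0,0.01],[-0.038,-0.0092,0,0,0.01],[-0.038,-0.0092,0,0,0.01],[-0.038,-0.0092,0,0,0.01],[-0.038,-0.0092,0,0,0.01]]' | python3 -m creep
echo '[[0,0,0,0,0.01],[0,0,0,0,0.01]]' | python3 -m creep
python3 to.py .5438 -.0466 .0584
python3 - <<'E'
from h import *
g=get_image("top");a=cv2.resize(g["pixels"][170:290,210:340,::-1],(650,600),interpolation=cv2.INTER_CUBIC);cv2.imwrite("pics/c5.png",a)
E
```

```text
time_s: 7.6
position: [0.5439, -0.0474, 0.1373]
tool_rot: [[-0.549, 0.836, -0.002], [0.836, 0.549, 0.001], [0.001, -0.001, -1.0]]
ft_force: [0.4, 0.6, -0.8]
grip_width: 0.0166
gripper_force: 39.0
time_s: 7.8
position: [0.5435, -0.0462, 0.1372]
tool_rot: [[-0.549, 0.836, -0.002], [0.836, 0.549, 0.001], [0.002, -0.001, -1.0]]
ft_force: [-0.4, 0.2, -1.0]
grip_width: 0.0163
gripper_force: 39.0
t 7.8 pos [ 0.5435 -0.0462  0.1372] yaw 123.27 tilt [ 0.0017 -0.0011] delta tool [-0.0006  0.0001  0.0788] w 0.0163 F [-0.4  0.2 -1. ] q [-17.  28.  85.   0.  67. -51.]
```

View pics/c5.png

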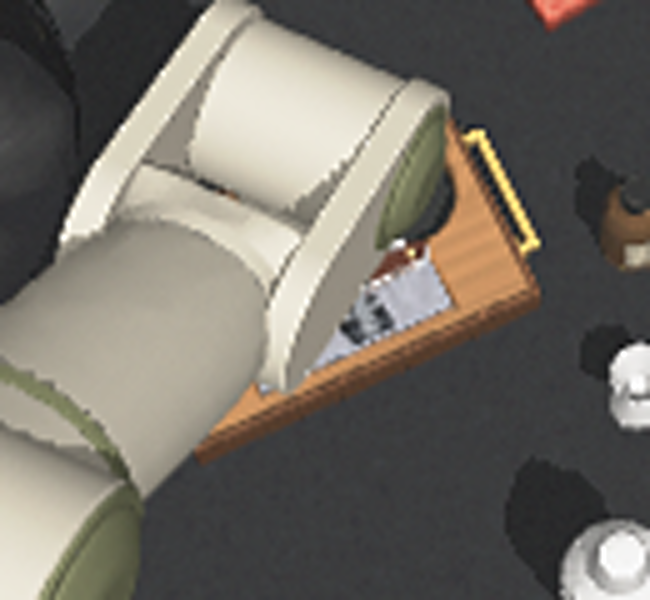

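```bash
echo '[[-0.0006,0,0.02,0,0.01],[0,0,0.02,0,0.01],[0,0,0.02,0,0.01],[0,0,0.01,0,0.01],[0,0,0.005,0,0.01],[0,0,0,0,0.01],[0,0,0,0,0.01]]' | python3 -m creep
echo '[[0,0,0.001,0,0.01],[0,0,0.001,0,0.01],[0,0,0,0,0.01]]' | python3 -m creep
python3 to.py .5438 -.0466 .0584
```

```text
time_s: 8.55
position: [0.5446, -0.0462, 0.0639]
tool_rot: [[-0.551, 0.835, 0.001], [0.835, 0.551, -0.0], [-0.001, 0.001, -1.0]]
ft_force: [0.0, 1.1, -1.2]
grip_width: 0.0164
gripper_force: 39.0
time_s: 8.85
position: [0.5443, -0.0464, 0.0614]
tool_rot: [[-0.551, 0.835, 0.0], [0.835, 0.551, -0.0], [-0.0, 0.0, -1.0]]
ft_force: [0.7, -0.2, -0.2]
grip_width: 0.0166
gripper_force: 39.0
t 8.85 pos [ 0.5443 -0.0464  0.0614] yaw 123.41 tilt [-0.0002  0.0002] delta tool [ 0.0001 -0.0005  0.003 ] w 0.0166 F [ 0.7 -0.2 -0.2] q [-17.  34.  90.  -0.  56. -51.]
```

```bash
echo '[[0,0,0.001,0,0.01],[0,0,0,0,0.01],[0,0,0.001,0,0.01],[0,0,0,0,0.01]]' | python3 -m creep
echo '[[0,0,0.001,0,0.01],[0,0,0,0,0.01]]' | python3 -m creep
python3 to.py .5438 -.0466 .0584
```

```text
time_s: 9.25
position: [0.5442, -0.0463, 0.0591]
tool_rot: [[-0.551, 0.835, -0.0], [0.835, 0.551, 0.0], [0.0, -0.0, -1.0]]
ft_force: [-0.3, -0.2, -0.2]
grip_width: 0.0166
gripper_force: 39.0
time_s: 9.45
position: [0.5443, -0.0464, 0.0584]
tool_rot: [[-0.551, 0.835, 0.0], [0.835, 0.551, -0.0], [-0.0, 0.0, -1.0]]
ft_force: [-0.2, -0.0, 2.7]
grip_width: 0.0169
gripper_force: 39.4
t 9.45 pos [ 0.5443 -0.0464  0.0584] yaw 123.41 tilt [-0.0002  0.0002] delta tool [ 0.0001 -0.0006  0.    ] w 0.0169 F [-0.2 -0.   2.7] q [-17.  34.  90.   0.  56. -51.]
```

```bash
echo '[[0,0,0,0,0.022],[0,0,0,0,0.028],[0,0,0,0,0.032],[0,0,-0.005,0,0.032],[0,0,-0.02,0,0.034],[0,0,-0.04,0,0.05],[0,0,-0.04,0,0.07],[0,0,-0.04,0,0.07],[0,0,-0.04,0,0.07],[0,0,0,0,0.07]]' | python3 -m creep
python3 to.py .419 -.347 .24
```

```text
time_s: 10.45
position: [0.5457, -0.0467, 0.249]
tool_rot: [[-0.551, 0.835, 0.01], [0.835, 0.551, -0.003], [-0.008, 0.007, -1.0]]
ft_force: [0.8, -1.1, -0.6]
grip_width: 0.0702
gripper_force: 0.0
t 10.45 pos [ 0.5457 -0.0467  0.249 ] yaw 123.42 tilt [-0.0083  0.0068] delta tool [-0.1807 -0.2712  0.0086] w 0.0702 F [ 0.8 -1.1 -0.6] q [-17.  22.  76.   0.  82. -51.]
```

```bash
echo '[[-0.0226,-0.0339,0,0,0.07],[-0.0226,-0.0339,0,0,0.07],[-0.0226,-0.0339,0,0,0.07],[-0.0226,-0.0339,0,0,0.07],[-0.0226,-0.0339,0,0,0.07],[-0.0226,-0.0339,0,0,0.07],[-0.0226,-0.0339,0,0,0.07],[-0.0226,-0.0339,0,0,0.07],[0,0,0,0,0.07],[0,0,0,0,0.07]]' | python3 -m creep
python3 to.py .419 -.347 .12
python3 - <<'E'
from h import *
g=get_image("top");s=get_image("scene")
a=cv2.resize(g["pixels"][180:320,220:420,::-1],(560,392),interpolation=cv2.INTER_CUBIC)
b=cv2.resize(s["pixels"][200:340,240:440,::-1],(240,168),interpolation=cv2.INTER_CUBIC)
o=np.zeros((392,800,3),np.uint8);o[:,:560]=a;o[:168,560:]=b;cv2.imwrite("pics/c6.png",o)
P=cloud(g);hsv=cv2.cvtColor(g["pixels"],cv2.COLOR_RGB2HSV)
for c in((.42,-.347),(.398,-.229)):
  for z in((.075,.1,.0215),(.118,.147,.032)): 
    try: print(c,circ(P,c,*z,rad=.04))
    except Exception as e: print(e)
E
```

```text
time_s: 11.45
position: [0.4169, -0.3469, 0.2427]
tool_rot: [[-0.549, 0.836, -0.0], [0.836, 0.549, 0.001], [0.001, 0.0, -1.0]]
ft_force: [-0.0, -0.3, 0.5]
grip_width: 0.0699
gripper_force: 0.0
t 11.45 pos [ 0.4169 -0.3469  0.2427] yaw 123.32 tilt [0.001  0.0001] delta tool [-0.0013  0.0017  0.1227] w 0.0699 F [-0.  -0.3  0.5] q [-52.  22.  77.   0.  82. -86.]
(0.42, -0.347) (array([ 0.4138, -0.3442]), 8, np.float64(0.0009), array([ 0.435 , -0.3448]))
(0.42, -0.347) (array([ 0.42 , -0.347]), 0, np.float64(nan), array([nan, nan]))
(0.398, -0.229) (array([ 0.398, -0.229]), 0, np.float64(nan), array([nan, nan]))
(0.398, -0.229) (array([ 0.398, -0.229]), 0, np.float64(nan), array([nan, nan]))
  return _methods._mean(a, axis=axis, dtype=dtype,
  ret = ret.dtype.type(ret / rcount)
h.py:20: RuntimeWarning: Mean of empty slice.
  return f.x.round(4),len(Q),np.sqrt(np.mean(f.fun**2)).round(4),Q[:,:2].mean(0).round(4)
  ret = um.true_divide(
```

View pics/c6.png

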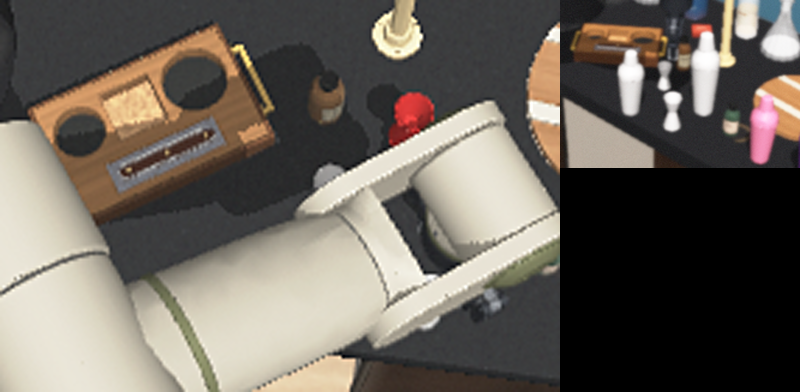

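Run:
```python
from h import *
s=get_image("scene");gr=cv2.cvtColor(s["pixels"],cv2.COLOR_RGB2GRAY)
m=(gr>110).astype(np.uint8);n,l,st,ce=cv2.connectedComponentsWithStats(m)
E=s["extrinsics"]
def bot(i):
    v,u=np.nonzero(l==i);return u,v
for i in range(1,n):
    x,y,w,h,a=st[i]
    if 280<ce[i][0]<400 and 230<ce[i][1]<320 and a>60:
        u,v=bot(i);e=[]
        for y0 in(y,y+1,y+2,y+h-3,y+h-2,y+h-1): uu=u[v==y0];e.append((y0,int(uu.min()),int(uu.max())))
        print(st[i],ce[i].round(1),e)
def proj(p): return cv2.projectPoints(np.float64(p),cv2.Rodrigues(E[:3,:3])[0],E[:3,3],s["K"],s["distortion"])[0].reshape(-1,2).round(1)
a=np.linspace(0,2*np.pi,73)
for c,r,z in(((.419,-.347),.0215,.088),((.419,-.347),.0205,0),((.398,-.229),.017,.182),((.398,-.229),.032,.13)):
    q=proj(np.c_[c[0]+r*np.cos(a),c[1]+r*np.sin(a),0*a+z]);print(q.min(0),q.max(0))
```

```text
[271 238  39  59 970] [297.6 266.4] [(np.int32(238), 271, 272), (np.int32(239), 271, 286), (np.int32(240), 273, 304), (np.int32(294), 293, 303), (np.int32(295), 294, 302), (np.int32(296), 297, 300)]
[321 251  12  25 211] [326.5 262.7] [(np.int32(251), 324, 330), (np.int32(252), 323, 331), (np.int32(253), 322, 332), (np.int32(273), 322, 330), (np.int32(274), 323, 330), (np.int32(275), 325, 328)]
[326 276  16  34 395] [333.1 292.1] [(np.int32(276), 330, 336), (np.int32(277), 328, 339), (np.int32(278), 327, 340), (np.int32(307), 327, 339), (np.int32(308), 328, 337), (np.int32(309), 331, 335)]
[376 300  13  12 131] [381.9 305.3] [(np.int32(300), 377, 380), (np.int32(301), 376, 388), (np.int32(302), 376, 388), (np.int32(309), 377, 387), (np.int32(310), 378, 386), (np.int32(311), 380, 385)]
[326.8 277.1] [341.5 286.2]
[326.5 300.3] [340.2 309.1]
[293.1 239.9] [304.7 246.5]
[288.2 251.4] [309.8 264.1]
```

```bash
echo '[[-0.0013,0.0017,0.03,0,0.07],[0,0,0.03,0,0.07],[0,0,0.03,0,0.07],[0,0,0.03,0,0.07],[0,0,0.03,0,0.07],[0,0,0.015,0,0.07],[0,0,0.009,0,0.07],[0,0,0,0,0.07],[0,0,0,0,0.06]]' | python3 -m creep
python3 to.py .419 -.347 .068
echo '[[0,0,0,0,0.052],[0,0,0,0,0.047],[0,0,0,0,0.043],[0,0,0,0,0.038],[0,0,0,0,0.03],[0,0,0,0,0.03],[0,0,0,0,0.03]]' | python3 -m creep 30
python3 to.py .419 -.347 .068
```

```text
time_s: 12.5
position: [0.4201, -0.3467, 0.07]
tool_rot: [[-0.551, 0.834, 0.001], [0.834, 0.551, -0.001], [-0.001, 0.0, -1.0]]
ft_force: [0.6, 0.3, -0.2]
grip_width: 0.0602
gripper_force: 0.0
t 12.5 pos [ 0.4201 -0.3467  0.07  ] yaw 123.45 tilt [-0.0013  0.0001] delta tool [ 0.0004 -0.0011  0.002 ] w 0.0602 F [ 0.6  0.3 -0.2] q [-52.  33.  90.   0.  57. -85.]
time_s: 13.2
position: [0.4198, -0.3473, 0.07]
tool_rot: [[-0.551, 0.835, 0.001], [0.835, 0.551, -0.001], [-0.002, 0.0, -1.0]]
ft_force: [-1.2, -1.2, 6.7]
grip_width: 0.0394
gripper_force: 27.3
t 13.2 pos [ 0.4198 -0.3473  0.07  ] yaw 123.41 tilt [-0.0018  0.    ] delta tool [ 0.0007 -0.0005  0.002 ] w 0.0394 F [-1.2 -1.2  6.7] q [-52.  33.  90.  -0.  57. -85.]
```

```bash
echo '[[0,0,-0.005,0,0.03],[0,0,-0.01,0,0.03],[0,0,-0.01,0,0.03],[0,0,0,0,0.03]]' | python3 -m creep
echo '[[0,0,-0.03,0,0.03],[0,0,-0.03,0,0.03],[0,0,-0.03,0,0.03],[0,0,-0.03,0,0.03],[0,0,0,0,0.03],[0,0,0,0,0.03]]' | python3 -m creep
python3 to.py .5567 .0518 .215
python3 - <<'E'
from h import *
s=get_image("scene");crop(s,280,180,400,320,4,"pics/c7.png")
E
```

```text
time_s: 13.6
position: [0.42, -0.3473, 0.0959]
tool_rot: [[-0.551, 0.835, 0.002], [0.835, 0.551, -0.002], [-0.003, 0.0, -1.0]]
ft_force: [-0.5, -0.1, -1.3]
grip_width: 0.0395
gripper_force: 29.1
time_s: 14.2
position: [0.4194, -0.3465, 0.2141]
tool_rot: [[-0.551, 0.835, 0.0], [0.835, 0.551, -0.0], [-0.0, 0.0, -1.0]]
ft_force: [-0.8, -0.7, -0.9]
grip_width: 0.0395
gripper_force: 29.4
t 14.2 pos [ 0.4194 -0.3465  0.2141] yaw 123.41 tilt [-0.0001  0.    ] delta tool [ 0.2569  0.334  -0.001 ] w 0.0395 F [-0.8 -0.7 -0.9] q [-52.  23.  79.   0.  78. -85.]
```

View pics/c7.png

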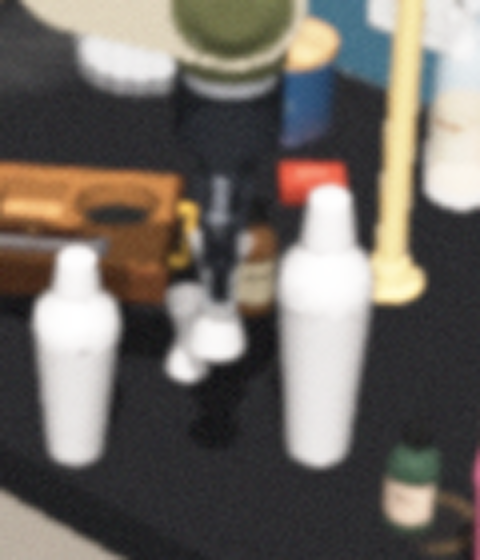

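```bash
echo '[[0,0,-0.03,0,0.03],[0,0,-0.03,0,0.03],[0.0321,0.0417,0,0,0.03],[0.0321,0.0417,0,0,0.03],[0.0321,0.0417,0,0,0.03],[0.0321,0.0417,0,0,0.03],[0.0321,0.0417,0,0,0.03],[0.0321,0.0417,0,0,0.03],[0.0321,0.0417,0,0,0.03],[0.0321,0.0417,0,0,0.03]]' | python3 -m creep
echo '[[0,0,0,0,0.03],[0,0,0.04,0,0.03],[0,0,0.04,0,0.03],[0,0,0.04,0,0.03],[0,0,0.03,0,0.03],[0,0,0,0,0.03],[0,0,0,0,0.03]]' | python3 -m creep
python3 to.py .5567 .0518 .08
python3 - <<'E'
from h import *
s=get_image("top");crop(s,210,170,350,290,5,"pics/c8.png")
E
```

```text
time_s: 15.25
position: [0.5498, 0.0336, 0.2726]
tool_rot: [[-0.551, 0.835, -0.003], [0.835, 0.551, 0.0], [0.002, -0.002, -1.0]]
ft_force: [0.2, -0.6, -0.0]
grip_width: 0.0394
gripper_force: 29.2
time_s: 15.95
position: [0.5498, 0.0311, 0.1242]
tool_rot: [[-0.55, 0.835, -0.001], [0.835, 0.55, 0.0], [0.001, -0.001, -1.0]]
ft_force: [-0.2, 0.7, -1.3]
grip_width: 0.0394
gripper_force: 29.5
t 15.95 pos [0.5498 0.0311 0.1242] yaw 123.39 tilt [ 0.0007 -0.0009] delta tool [0.0134 0.0172 0.0442] w 0.0394 F [-0.2  0.7 -1.3] q [ -9.  29.  85.  -0.  66. -42.]
```

View pics/c8.png

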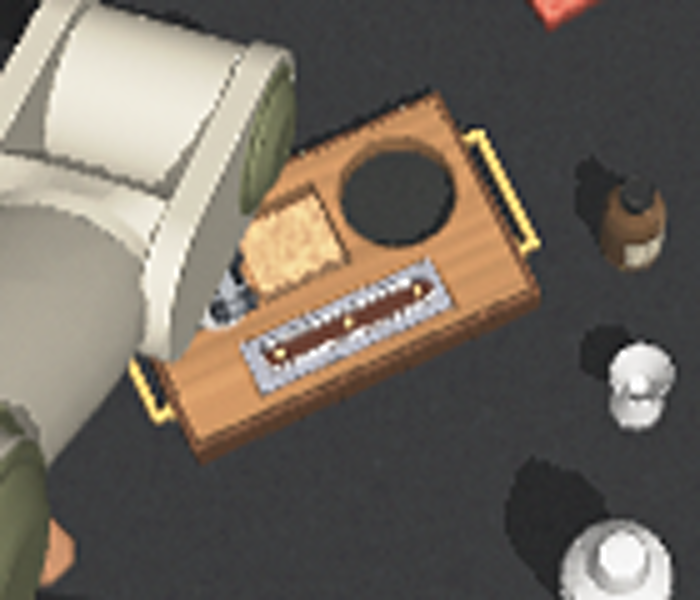

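```bash
echo '[[0.0134,0.0172,0,0,0.03],[0,0,0,0,0.03],[0,0,0,0,0.03]]' | python3 -m creep
python3 to.py .5567 .0518 .08
python3 - <<'E'
from h import *
g=load("top0.npz")
print("big(.634,-.065)",onz(g,[(289.6,207.7)],.036),"recess(.5438,-.0466)",onz(g,[(280,235.2)],.033))
# scene back-projection of wells: small well at pixel estimate
print("small (.557,.052)", onz(g,[(248.5,226.5)],.036))
E
```

```text
time_s: 16.3
position: [0.5572, 0.0521, 0.1256]
tool_rot: [[-0.551, 0.834, 0.002], [0.834, 0.551, -0.0], [-0.002, 0.002, -1.0]]
ft_force: [-0.5, 0.9, -0.1]
grip_width: 0.0392
gripper_force: 29.6
t 16.3 pos [0.5572 0.0521 0.1256] yaw 123.46 tilt [-0.0017  0.0017] delta tool [ 0.0001 -0.0007  0.0456] w 0.0392 F [-0.5  0.9 -0.1] q [ -7.  30.  84.  -0.  66. -40.]
big(.634,-.065) [[ 0.6345774  -0.06557405  0.036     ]] recess(.5438,-.0466) [[ 0.54294587 -0.04916489  0.033     ]]
small (.557,.052) [[0.55672609 0.05116591 0.036     ]]
```

Consistent with the caddy pose. Lower to contact.

```bash
echo '[[0,-0.0005,0.015,0,0.03],[0,0,0.015,0,0.03],[0,0,0.01,0,0.03],[0,0,0,0,0.03],[0,0,0.002,0,0.03],[0,0,0,0,0.03]]' | python3 -m creep
echo '[[0,0,0.001,0,0.03],[0,0,0,0,0.03],[0,0,0.001,0,0.03],[0,0,0,0,0.03]]' | python3 -m creep
python3 to.py .5567 .0518 .08
```

```text
time_s: 16.9
position: [0.5566, 0.0517, 0.0828]
tool_rot: [[-0.551, 0.835, 0.001], [0.835, 0.551, -0.0], [-0.001, 0.001, -1.0]]
ft_force: [-0.1, 0.4, -0.8]
grip_width: 0.0398
gripper_force: 29.6
time_s: 17.3
position: [0.5563, 0.0519, 0.0802]
tool_rot: [[-0.551, 0.835, 0.0], [0.835, 0.551, 0.0], [0.0, 0.0, -1.0]]
ft_force: [0.4, -0.1, -0.9]
grip_width: 0.0394
gripper_force: 29.5
t 17.3 pos [0.5563 0.0519 0.0802] yaw 123.42 tilt [0. 0.] delta tool [-0.0002  0.0003  0.0002] w 0.0394 F [ 0.4 -0.1 -0.9] q [ -7.  33.  87.   0.  60. -40.]
```

```bash
echo '[[0,0,0.001,0,0.03],[0,0,0,0,0.03]]' | python3 -m creep
echo '[[0,0,0.001,0,0.03],[0,0,0,0,0.03]]' | python3 -m creep
```

```text
time_s: 17.5
position: [0.5566, 0.0517, 0.08]
tool_rot: [[-0.551, 0.835, 0.001], [0.835, 0.551, -0.0], [-0.001, 0.001, -1.0]]
ft_force: [-2.0, -0.5, 4.8]
grip_width: 0.0394
gripper_force: 28.7
time_s: 17.7
position: [0.5569, 0.0515, 0.0798]
tool_rot: [[-0.551, 0.835, 0.002], [0.835, 0.551, -0.001], [-0.002, 0.002, -1.0]]
ft_force: [-2.9, -2.4, 11.6]
grip_width: 0.0392
gripper_force: 27.5
```

```bash
echo '[[0,0,-0.001,0,0.042],[0,0,0,0,0.046],[0,0,0,0,0.052],[0,0,0,0,0.056],[0,0,-0.01,0,0.058],[0,0,-0.03,0,0.06],[0,0,-0.04,0,0.06],[0,0,-0.04,0,0.06],[0,0,0,0,0.06],[0,0,0,0,0.06]]' | python3 -m creep
python3 to.py .632 -.2125 .2
```

```text
time_s: 18.7
position: [0.5564, 0.0519, 0.2002]
tool_rot: [[-0.551, 0.835, 0.002], [0.835, 0.551, -0.0], [-0.001, 0.002, -1.0]]
ft_force: [0.2, 0.1, -0.6]
grip_width: 0.06
gripper_force: 0.0
t 18.7 pos [0.5564 0.0519 0.2002] yaw 123.42 tilt [-0.0012  0.0016] delta tool [-0.2623 -0.0825  0.0004] w 0.06 F [ 0.2  0.1 -0.6] q [ -7.  25.  78.   0.  77. -40.]
```

```bash
echo '[[-0.0328,-0.0103,0,0,0.06],[-0.0328,-0.0103,0,0,0.06],[-0.0328,-0.0103,0,0,0.06],[-0.0328,-0.0103,0,0,0.06],[-0.0328,-0.0103,0,0,0.06],[-0.0328,-0.0103,0,0,0.06],[-0.0328,-0.0103,0,0,0.06],[-0.0328,-0.0103,0,0,0.06],[0,0,0,0,0.06],[0,0,0,0,0.06]]' | python3 -m creep
python3 to.py .632 -.2125 .057
python3 - <<'E'
from h import *
g=get_image("top");s=get_image("scene")
a=cv2.resize(g["pixels"][170:290,220:380,::-1],(640,480),interpolation=cv2.INTER_CUBIC);cv2.imwrite("pics/c9.png",a)
E
```

```text
time_s: 19.7
position: [0.6316, -0.2127, 0.1976]
tool_rot: [[-0.55, 0.835, -0.003], [0.835, 0.55, 0.002], [0.003, -0.001, -1.0]]
ft_force: [0.3, 0.5, -0.3]
grip_width: 0.0596
gripper_force: 0.0
t 19.7 pos [ 0.6316 -0.2127  0.1976] yaw 123.35 tilt [ 0.0028 -0.0012] delta tool [-0.0005  0.0006  0.1406] w 0.0596 F [ 0.3  0.5 -0.3] q [-29.  36.  59.   0.  85. -62.]
```

View pics/c9.png

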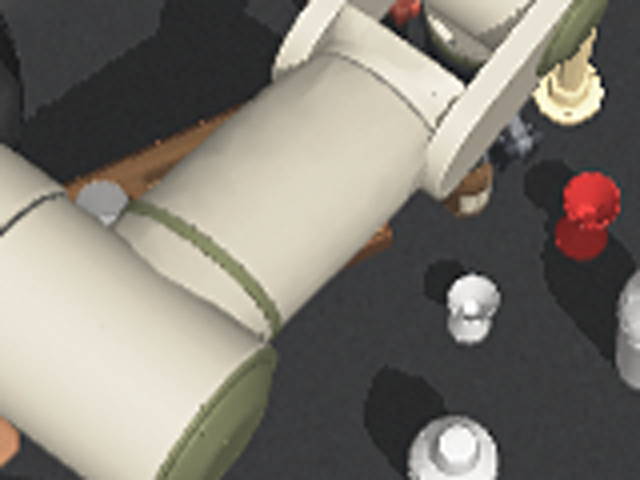

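```bash
echo '[[-0.0005,0.001,0.02,0,0.06],[0,0,0.02,0,0.06],[0,0,0.02,0,0.06],[0,0,0.01,0,0.06],[0,0,0,0,0.06]]' | python3 -m creep
echo '[[0,0,0.02,0,0.06],[0,0,0.02,0,0.06],[0,0,0.02,0,0.06],[0,0,0.009,0,0.06],[0,0,0,0,0.06]]' | python3 -m creep
python3 to.py .632 -.2125 .058
echo '[[0,0,0,0,0.05],[0,0,0,0,0.045],[0,0,0,0,0.041],[0,0,0,0,0.037],[0,0,0,0,0.03],[0,0,0,0,0.03],[0,0,0,0,0.03]]' | python3 -m creep 30
python3 to.py .632 -.2125 .058
```

```text
time_s: 20.3
position: [0.6327, -0.2113, 0.128]
tool_rot: [[-0.552, 0.834, -0.002], [0.834, 0.552, 0.001], [0.002, -0.001, -1.0]]
ft_force: [0.2, 0.8, -0.2]
grip_width: 0.0604
gripper_force: 0.0
time_s: 20.8
position: [0.6331, -0.2121, 0.06]
tool_rot: [[-0.551, 0.835, -0.001], [0.835, 0.551, 0.001], [0.001, -0.0, -1.0]]
ft_force: [-0.1, -0.5, 0.7]
grip_width: 0.0597
gripper_force: 0.0
t 20.8 pos [ 0.6331 -0.2121  0.06  ] yaw 123.43 tilt [ 0.0009 -0.0004] delta tool [ 0.0003 -0.0011  0.002 ] w 0.0597 F [-0.1 -0.5  0.7] q [-29.  43.  68.   0.  68. -62.]
time_s: 21.5
position: [0.6333, -0.2129, 0.0613]
tool_rot: [[-0.551, 0.835, 0.001], [0.835, 0.551, -0.001], [-0.001, 0.0, -1.0]]
ft_force: [-3.3, -1.0, 6.5]
grip_width: 0.0376
gripper_force: 29.8
t 21.5 pos [ 0.6333 -0.2129  0.0613] yaw 123.41 tilt [-0.0015  0.0003] delta tool [ 0.001  -0.0009  0.0033] w 0.0376 F [-3.3 -1.   6.5] q [-29.  43.  68.  -0.  68. -62.]
```

```bash
echo '[[0,0,0,0,0.045],[0,0,0,0,0.05],[0,0,0,0,0.05],[0,0,0.005,0,0.05],[0,0,0,0,0.05]]' | python3 -m creep
echo '[[0,0,0,0,0.043],[0,0,0,0,0.04],[0,0,0,0,0.036],[0,0,0,0,0.03],[0,0,0,0,0.03],[0,0,0,0,0.03]]' | python3 -m creep 30
python3 to.py .632 -.2125 .058
```

```text
time_s: 22.0
position: [0.6328, -0.2122, 0.0542]
tool_rot: [[-0.551, 0.835, -0.001], [0.835, 0.551, 0.001], [0.001, -0.001, -1.0]]
ft_force: [-0.4, -0.0, -0.0]
grip_width: 0.0502
gripper_force: 0.0
time_s: 22.6
position: [0.6332, -0.2126, 0.0553]
tool_rot: [[-0.551, 0.835, 0.0], [0.835, 0.551, -0.0], [-0.0, 0.0, -1.0]]
ft_force: [-0.7, -1.3, 1.5]
grip_width: 0.0378
gripper_force: 30.5
t 22.6 pos [ 0.6332 -0.2126  0.0553] yaw 123.41 tilt [-0.0003  0.    ] delta tool [ 0.0007 -0.0009 -0.0027] w 0.0378 F [-0.7 -1.3  1.5] q [-29.  44.  68.  -0.  68. -62.]
```

```bash
echo '[[0,0,-0.005,0,0.03],[0,0,-0.015,0,0.03],[0,0,-0.03,0,0.03],[0,0,-0.03,0,0.03],[0,0,-0.03,0,0.03],[0,0,-0.015,0,0.03],[0,0,0,0,0.03],[0,0,0,0,0.03]]' | python3 -m creep
python3 to.py .593 -.003 .177
```

```text
time_s: 23.4
position: [0.6329, -0.2122, 0.1794]
tool_rot: [[-0.551, 0.835, -0.001], [0.835, 0.551, 0.001], [0.001, -0.0, -1.0]]
ft_force: [-0.2, -0.7, -1.5]
grip_width: 0.0377
gripper_force: 30.5
t 23.4 pos [ 0.6329 -0.2122  0.1794] yaw 123.42 tilt [ 0.0012 -0.0004] delta tool [0.1965 0.0819 0.0026] w 0.0377 F [-0.2 -0.7 -1.5] q [-29.  37.  60.   0.  83. -62.]
```

```bash
echo '[[0.0281,0.0117,0,0,0.03],[0.0281,0.0117,0,0,0.03],[0.0281,0.0117,0,0,0.03],[0.0281,0.0117,0,0,0.03],[0.0281,0.0117,0,0,0.03],[0.0281,0.0117,0,0,0.03],[0.0279,0.0117,0,0,0.03],[0,0,0,0,0.03],[0,0,0,0,0.03],[0,0,0,0,0.03]]' | python3 -m creep
python3 to.py .593 -.003 .0653
python3 - <<'E'
from h import *
g=get_image("top");a=cv2.resize(g["pixels"][170:290,220:380,::-1],(640,480),interpolation=cv2.INTER_CUBIC);cv2.imwrite("pics/c10.png",a)
E
```

```text
time_s: 24.4
position: [0.5933, -0.004, 0.1794]
tool_rot: [[-0.55, 0.835, -0.001], [0.835, 0.55, 0.0], [0.001, -0.001, -1.0]]
ft_force: [0.9, -0.1, -1.6]
grip_width: 0.0378
gripper_force: 30.5
t 24.4 pos [ 0.5933 -0.004   0.1794] yaw 123.37 tilt [ 0.0008 -0.001 ] delta tool [0.001  0.0004 0.1141] w 0.0378 F [ 0.9 -0.1 -1.6] q [-12.  30.  74.  -0.  77. -45.]
```

View pics/c10.png

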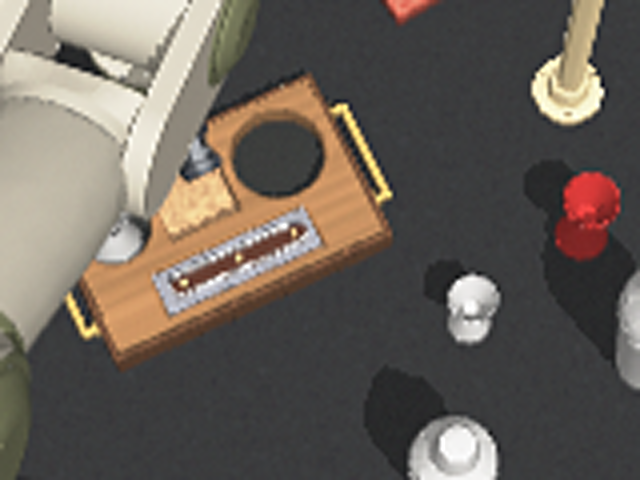

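```bash
echo '[[0.001,0.0004,0.02,0,0.03],[0,0,0.03,0,0.03],[0,0,0.03,0,0.03],[0,0,0.02,0,0.03],[0,0,0.01,0,0.03],[0,0,0,0,0.03],[0,0,0,0,0.03]]' | python3 -m creep
echo '[[0,0,0.002,0,0.03],[0,0,0,0,0.03]]' | python3 -m creep
echo '[[0,0,0.001,0,0.03],[0,0,0,0,0.03]]' | python3 -m creep
python3 to.py .593 -.003 .0653
```

```text
time_s: 25.15
position: [0.5937, -0.0027, 0.071]
tool_rot: [[-0.55, 0.835, 0.001], [0.835, 0.55, -0.0], [-0.001, 0.001, -1.0]]
ft_force: [-0.5, -0.2, -2.7]
grip_width: 0.038
gripper_force: 30.6
time_s: 25.35
position: [0.5934, -0.0023, 0.0689]
tool_rot: [[-0.551, 0.835, 0.001], [0.835, 0.551, -0.0], [-0.001, 0.001, -1.0]]
ft_force: [0.5, 0.1, -2.3]
grip_width: 0.0377
gripper_force: 30.6
time_s: 25.55
position: [0.5931, -0.0022, 0.0674]
tool_rot: [[-0.551, 0.835, 0.0], [0.835, 0.551, -0.0], [-0.0, 0.0, -1.0]]
ft_force: [-0.0, -0.5, -2.7]
grip_width: 0.0378
gripper_force: 30.6
t 25.55 pos [ 0.5931 -0.0022  0.0674] yaw 123.42 tilt [-0.0002  0.0002] delta tool [-0.0006 -0.0005  0.0021] w 0.0378 F [-0.  -0.5 -2.7] q [-12.  37.  82.   0.  62. -45.]
```

```bash
echo '[[0,0,0.001,0,0.03],[0,0,0,0,0.03]]' | python3 -m creep
echo '[[0,0,0.001,0,0.03],[0,0,0,0,0.03]]' | python3 -m creep
echo '[[0,0,0.001,0,0.03],[0,0,0,0,0.03]]' | python3 -m creep
```

```text
time_s: 25.75
position: [0.5931, -0.0022, 0.0661]
tool_rot: [[-0.551, 0.835, -0.0], [0.835, 0.551, 0.0], [0.0, -0.0, -1.0]]
ft_force: [0.4, -0.4, -1.7]
grip_width: 0.038
gripper_force: 30.6
time_s: 25.95
position: [0.5932, -0.0023, 0.0653]
tool_rot: [[-0.551, 0.835, 0.0], [0.835, 0.551, -0.0], [-0.0, 0.0, -1.0]]
ft_force: [1.0, -0.5, -0.1]
grip_width: 0.0378
gripper_force: 30.7
time_s: 26.15
position: [0.5933, -0.0024, 0.0653]
tool_rot: [[-0.551, 0.835, 0.001], [0.835, 0.551, -0.0], [-0.001, 0.001, -1.0]]
ft_force: [-2.5, 0.5, 8.1]
grip_width: 0.0378
gripper_force: 31.5
```

```bash
echo '[[0,0,-0.001,0,0.042],[0,0,0,0,0.047],[0,0,0,0,0.052],[0,0,-0.01,0,0.054],[0,0,-0.03,0,0.056],[0,0,-0.04,0,0.085],[0,0,-0.04,0,0.085],[0,0,-0.04,0,0.085],[0,0,-0.02,0,0.085],[0,0,0,0,0.085]]' | python3 -m creep
python3 to.py .398 -.229 .243
```

```text
time_s: 27.15
position: [0.5939, -0.0024, 0.2492]
tool_rot: [[-0.551, 0.835, 0.007], [0.835, 0.551, -0.001], [-0.005, 0.005, -1.0]]
ft_force: [-0.3, -0.1, -0.8]
grip_width: 0.0851
gripper_force: 0.0
t 27.15 pos [ 0.5939 -0.0024  0.2492] yaw 123.42 tilt [-0.005  0.005] delta tool [-0.0813 -0.2884  0.0052] w 0.0851 F [-0.3 -0.1 -0.8] q [-12.  26.  68.   0.  86. -45.]
```

```bash
echo '[[-0.0102,-0.036,0,0,0.085],[-0.0102,-0.036,0,0,0.085],[-0.0102,-0.036,0,0,0.085],[-0.0102,-0.036,0,0,0.085],[-0.0102,-0.036,0,0,0.085],[-0.0102,-0.036,0,0,0.085],[-0.0102,-0.036,0,0,0.085],[-0.0102,-0.036,0,0,0.085],[0,0,0,0,0.085],[0,0,0,0,0.085]]' | python3 -m creep
python3 to.py .398 -.229 .137
python3 - <<'E'
from h import *
g=get_image("top");s=get_image("scene")
a=cv2.resize(g["pixels"][170:290,220:350,::-1],(520,480),interpolation=cv2.INTER_CUBIC)
b=cv2.resize(s["pixels"][190:310,250:320,::-1],(280,480),interpolation=cv2.INTER_CUBIC)
cv2.imwrite("pics/c11.png",np.hstack([a,b]))
# silhouette of shaker in scene vs projection
E=s["extrinsics"];gr=cv2.cvtColor(s["pixels"],cv2.COLOR_RGB2GRAY)
aa=np.linspace(0,2*np.pi,73)
for c in((.398,-.229),):
  for r,z in((.017,.165),(.032,.132)):
    q=cv2.projectPoints(np.c_[c[0]+r*np.cos(aa),c[1]+r*np.sin(aa),0*aa+z],cv2.Rodrigues(E[:3,:3])[0],E[:3,3],s["K"],s["distortion"])[0].reshape(-1,2)
    v=int(q[:,1].mean());row=gr[v,270:330];w=np.nonzero(row>110)[0]+270;print(z,v,"pred",q[:,0].min().round(1),q[:,0].max().round(1),"seen",w)
m=gr[270:300,285:312]>110;print("foot lowest row",270+np.nonzero(m.any(1))[0].max())
p=cv2.projectPoints(np.float64([[.398,-.229,0]]),cv2.Rodrigues(E[:3,:3])[0],E[:3,3],s["K"],s["distortion"])[0];print(p)
E
```

```text
time_s: 28.15
position: [0.3972, -0.2291, 0.2447]
tool_rot: [[-0.549, 0.836, -0.001], [0.836, 0.549, 0.001], [0.001, -0.0, -1.0]]
ft_force: [0.2, 0.3, -0.2]
grip_width: 0.0848
gripper_force: 0.0
t 28.15 pos [ 0.3972 -0.2291  0.2447] yaw 123.31 tilt [ 0.0013 -0.    ] delta tool [-0.0005  0.0007  0.1077] w 0.0848 F [ 0.2  0.3 -0.2] q [-45.  13.  89.   0.  78. -78.]
0.165 247 pred 293.2 304.8 seen [294 295 296 297 298 299 300 301 302 303 304]
0.132 257 pred 288.2 309.8 seen [288 289 290 291 292 293 294 295 296 297 298 299 300 301 302 303 304 305
 306 307 308 309 322 323 324 325 326 327 328 329]
foot lowest row 296
[[[299.29977392 291.81764262]]]
```

View pics/c11.png

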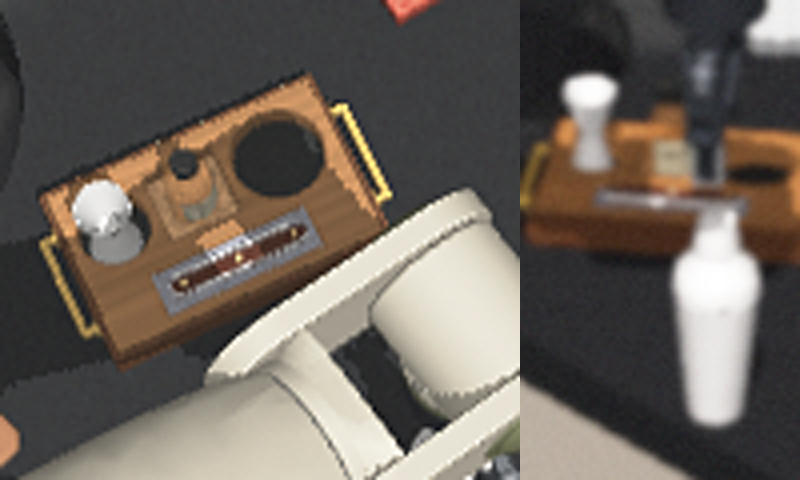

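```bash
echo '[[-0.0005,0.0007,0.02,0,0.085],[0,0,0.02,0,0.085],[0,0,0.02,0,0.085],[0,0,0.01,0,0.085],[0,0,0,0,0.085]]' | python3 -m creep
echo '[[0,0,0.01,0,0.085],[0,0,0.01,0,0.085],[0,0,0.01,0,0.085],[0,0,0.007,0,0.085],[0,0,0,0,0.085]]' | python3 -m creep
python3 to.py .398 -.229 .138
echo '[[0,0,0,0,0.077],[0,0,0,0,0.072],[0,0,0,0,0.068],[0,0,0,0,0.063],[0,0,0,0,0.055],[0,0,0,0,0.05],[0,0,0,0,0.05]]' | python3 -m creep 50
python3 to.py .398 -.229 .138
```

```text
time_s: 28.75
position: [0.3986, -0.2281, 0.1742]
tool_rot: [[-0.552, 0.834, -0.002], [0.834, 0.552, 0.002], [0.003, -0.0, -1.0]]
ft_force: [-0.5, -1.1, 0.9]
grip_width: 0.0848
gripper_force: 0.0
time_s: 29.25
position: [0.3982, -0.2287, 0.1373]
tool_rot: [[-0.551, 0.835, -0.001], [0.835, 0.551, 0.001], [0.002, -0.0, -1.0]]
ft_force: [0.6, -0.5, -0.2]
grip_width: 0.0847
gripper_force: 0.0
t 29.25 pos [ 0.3982 -0.2287  0.1373] yaw 123.41 tilt [ 0.0019 -0.0004] delta tool [-0.0001 -0.0003 -0.0007] w 0.0847 F [ 0.6 -0.5 -0.2] q [-45.  20.  99.  -0.  61. -78.]
time_s: 29.95
position: [0.3987, -0.2296, 0.1392]
tool_rot: [[-0.551, 0.835, 0.001], [0.835, 0.551, -0.002], [-0.002, -0.0, -1.0]]
ft_force: [-1.9, -1.4, 7.8]
grip_width: 0.0575
gripper_force: 51.4
t 29.95 pos [ 0.3987 -0.2296  0.1392] yaw 123.42 tilt [-0.0023 -0.0004] delta tool [ 0.0009 -0.0002  0.0012] w 0.0575 F [-1.9 -1.4  7.8] q [-45.  20.  98.  -0.  61. -78.]
```

```bash
echo '[[0,0,0,0,0.065],[0,0,0,0,0.075],[0,0,0,0,0.075],[0,0,0.0035,0,0.075],[0,0,0,0,0.075]]' | python3 -m creep
echo '[[0,0,0,0,0.068],[0,0,0,0,0.065],[0,0,0,0,0.062],[0,0,0,0,0.055],[0,0,0,0,0.05],[0,0,0,0,0.05]]' | python3 -m creep 50
python3 to.py .398 -.229 .138
```

```text
time_s: 30.45
position: [0.3983, -0.2288, 0.1342]
tool_rot: [[-0.551, 0.835, -0.001], [0.835, 0.551, 0.001], [0.001, -0.0, -1.0]]
ft_force: [1.4, 0.5, -0.5]
grip_width: 0.0749
gripper_force: 0.0
time_s: 31.05
position: [0.3988, -0.2295, 0.1355]
tool_rot: [[-0.551, 0.835, 0.001], [0.835, 0.551, -0.002], [-0.002, 0.0, -1.0]]
ft_force: [-1.7, -1.3, 7.9]
grip_width: 0.0588
gripper_force: 52.4
t 31.05 pos [ 0.3988 -0.2295  0.1355] yaw 123.42 tilt [-0.0021  0.0001] delta tool [ 0.0009 -0.0004 -0.0025] w 0.0588 F [-1.7 -1.3  7.9] q [-45.  21.  99.  -0.  61. -78.]
```

```bash
echo '[[0,0,0,0,0.05],[0,0,0,0,0.05],[0,0,-0.004,0,0.05],[0,0,-0.003,0,0.05],[0,0,0,0,0.05],[0,0,0,0,0.05]]' | python3 -m creep 70
echo '[[0,0,0,0,0.05],[0,0,-0.003,0,0.05],[0,0,0,0,0.05],[0,0,0,0,0.05]]' | python3 -m creep
python3 to.py .398 -.229 .138
```

```text
time_s: 31.65
position: [0.3984, -0.2288, 0.1415]
tool_rot: [[-0.551, 0.835, -0.0], [0.835, 0.551, 0.0], [0.001, -0.0, -1.0]]
ft_force: [-0.1, 0.3, -3.9]
grip_width: 0.0576
gripper_force: 75.0
time_s: 32.05
position: [0.3985, -0.229, 0.1448]
tool_rot: [[-0.551, 0.835, 0.0], [0.835, 0.551, -0.0], [-0.0, 0.0, -1.0]]
ft_force: [0.2, -0.1, -3.8]
grip_width: 0.0579
gripper_force: 75.1
t 32.05 pos [ 0.3985 -0.229   0.1448] yaw 123.41 tilt [-0.0002  0.0001] delta tool [ 0.0003 -0.0004  0.0068] w 0.0579 F [ 0.2 -0.1 -3.8] q [-45.  20.  98.   0.  62. -78.]
```

```bash
echo '[[0,0,-0.01,0,0.05],[0,0,-0.02,0,0.05],[0,0,-0.025,0,0.05],[0,0,-0.025,0,0.05],[0,0,-0.025,0,0.05],[0,0,-0.015,0,0.05],[0,0,0,0,0.05],[0,0,0,0,0.05]]' | python3 -m creep
python3 to.py .634 -.065 .265
python3 - <<'E'
from h import *
s=get_image("scene");crop(s,240,140,360,310,3.4,"pics/c12.png")
E
```

```text
time_s: 32.85
position: [0.3983, -0.2288, 0.2645]
tool_rot: [[-0.551, 0.835, -0.0], [0.835, 0.551, 0.0], [0.0, -0.0, -1.0]]
ft_force: [0.1, -0.2, -4.6]
grip_width: 0.0579
gripper_force: 75.7
t 32.85 pos [ 0.3983 -0.2288  0.2645] yaw 123.41 tilt [ 0.0003 -0.    ] delta tool [ 0.0069  0.2869 -0.0005] w 0.0579 F [ 0.1 -0.2 -4.6] q [-45.  12.  87.   0.  81. -78.]
```

View pics/c12.png

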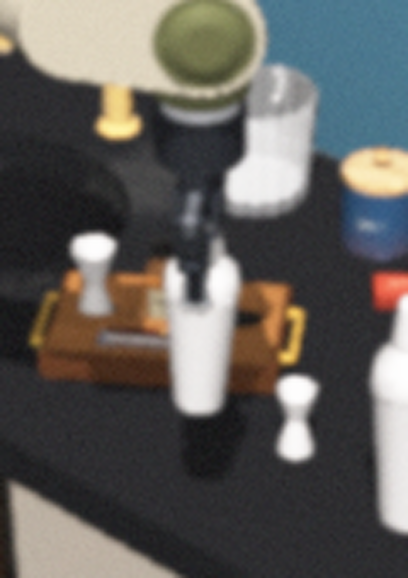

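The shaker hangs upright in the jaws. Carry it over in gentle rows.

```bash
echo '[[0,0.015,0,0,0.05],[0.001,0.03,0,0,0.05],[0.001,0.035,0,0,0.05],[0.001,0.035,0,0,0.05],[0.001,0.035,0,0,0.05],[0.001,0.035,0,0,0.05],[0.001,0.035,0,0,0.05],[0.001,0.035,0,0,0.05],[0,0.02,0,0,0.05],[0,0.0119,0,0,0.05]]' | python3 -m creep
echo '[[0,0,0,0,0.05],[0,0,0,0,0.05],[0,0,0,0,0.05]]' | python3 -m creep
python3 to.py .634 -.065 .145
python3 - <<'E'
from h import *
s=get_image("top");crop(s,210,160,350,280,5,"pics/c13.png")
E
```

```text
time_s: 33.9
position: [0.635, -0.0638, 0.2625]
tool_rot: [[-0.552, 0.834, -0.003], [0.834, 0.552, 0.001], [0.003, -0.002, -1.0]]
ft_force: [0.2, -0.6, -4.0]
grip_width: 0.0578
gripper_force: 76.0
time_s: 34.2
position: [0.6336, -0.0656, 0.2643]
tool_rot: [[-0.55, 0.835, -0.001], [0.835, 0.55, 0.0], [0.001, -0.001, -1.0]]
ft_force: [-0.0, 0.2, -4.4]
grip_width: 0.0579
gripper_force: 76.0
t 34.2 pos [ 0.6336 -0.0656  0.2643] yaw 123.38 tilt [ 0.0007 -0.0008] delta tool [0.0002 0.0008 0.1193] w 0.0579 F [-0.   0.2 -4.4] q [-17.  31.  58.  -0.  92. -50.]
```

View pics/c13.png

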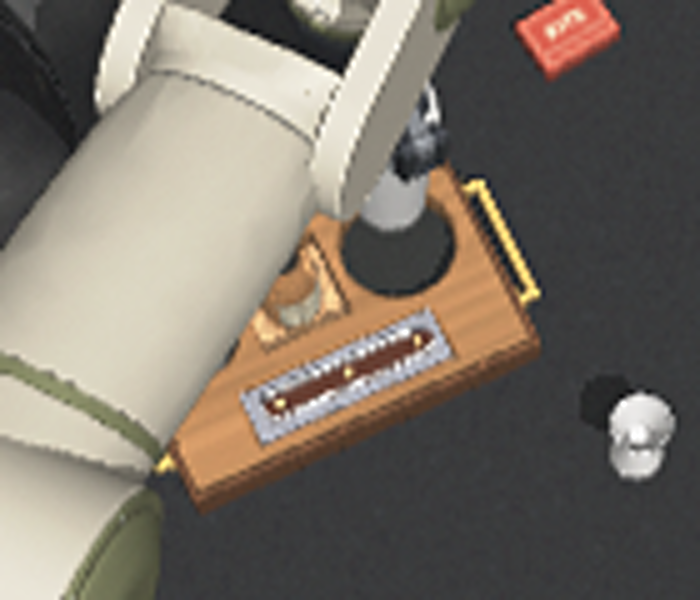

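```bash
echo '[[0.0002,0.0008,0.02,0,0.05],[0,0,0.025,0,0.05],[0,0,0.025,0,0.05],[0,0,0.02,0,0.05],[0,0,0.015,0,0.05],[0,0,0.008,0,0.05],[0,0,0,0,0.05],[0,0,0,0,0.05]]' | python3 -m creep
echo '[[0,0,0.002,0,0.05],[0,0,0,0,0.05]]' | python3 -m creep
echo '[[0,0,0.001,0,0.05],[0,0,0,0,0.05]]' | python3 -m creep
python3 to.py .634 -.065 .145
```

```text
time_s: 35.05
position: [0.6349, -0.0649, 0.1526]
tool_rot: [[-0.55, 0.835, 0.001], [0.835, 0.55, -0.0], [-0.001, 0.001, -1.0]]
ft_force: [-0.1, -0.2, -3.2]
grip_width: 0.0577
gripper_force: 76.0
time_s: 35.25
position: [0.6348, -0.0646, 0.1502]
tool_rot: [[-0.551, 0.835, 0.001], [0.835, 0.551, -0.0], [-0.001, 0.001, -1.0]]
ft_force: [-0.5, 0.3, -5.3]
grip_width: 0.0579
gripper_force: 76.0
time_s: 35.45
position: [0.6347, -0.0646, 0.1488]
tool_rot: [[-0.551, 0.835, 0.0], [0.835, 0.551, -0.0], [-0.0, 0.0, -1.0]]
ft_force: [-0.0, 0.4, -3.9]
grip_width: 0.0578
gripper_force: 76.0
t 35.45 pos [ 0.6347 -0.0646  0.1488] yaw 123.41 tilt [-0.0001  0.0001] delta tool [ 0.     -0.0008  0.0038] w 0.0578 F [-0.   0.4 -3.9] q [-16.  35.  68.   0.  76. -50.]
```

```bash
echo '[[0,0,0.001,0,0.05],[0,0,0.001,0,0.05],[0,0,0,0,0.05]]' | python3 -m creep
echo '[[0,0,0.001,0,0.05],[0,0,0,0,0.05]]' | python3 -m creep
echo '[[0,0,0.0005,0,0.05],[0,0,0,0,0.05]]' | python3 -m creep
```

```text
time_s: 35.75
position: [0.6346, -0.0645, 0.1465]
tool_rot: [[-0.551, 0.835, -0.0], [0.835, 0.551, 0.0], [0.0, -0.0, -1.0]]
ft_force: [0.3, 0.5, -4.7]
grip_width: 0.0581
gripper_force: 76.0
time_s: 35.95
position: [0.6348, -0.0647, 0.146]
tool_rot: [[-0.551, 0.835, 0.001], [0.835, 0.551, -0.0], [-0.001, 0.0, -1.0]]
ft_force: [-1.0, -0.6, -0.7]
grip_width: 0.0579
gripper_force: 76.3
time_s: 36.15
position: [0.6349, -0.0647, 0.1459]
tool_rot: [[-0.551, 0.835, 0.001], [0.835, 0.551, -0.001], [-0.001, 0.001, -1.0]]
ft_force: [-1.3, -0.4, 2.0]
grip_width: 0.0582
gripper_force: 77.0
```

Floor contact. Release and retreat.

```bash
echo '[[0,0,0,0,0.062],[0,0,0,0,0.068],[0,0,0,0,0.075],[0,0,0,0,0.085],[0,0,0,0,0.085],[0,0,-0.01,0,0.085],[0,0,-0.02,0,0.085],[0,0,-0.03,0,0.085],[0,0,-0.03,0,0.085],[0,0,-0.03,0,0.085]]' | python3 -m creep
echo '[[0,0,0,0,0.085],[-0.015,-0.03,0,0,0.085],[-0.015,-0.03,0,0,0.085],[-0.015,-0.03,0,0,0.085],[-0.015,-0.03,0,0,0.085],[-0.015,-0.03,0,0,0.085],[-0.015,-0.03,0,0,0.085],[-0.015,-0.03,0,0,0.085],[-0.015,-0.03,0,0,0.085],[0,0,0,0,0.085]]' | python3 -m creep
python3 - <<'E'
from h import *
g=get_image("top");s=get_image("scene")
a=cv2.resize(g["pixels"][170:300,130:430,::-1],(800,347),interpolation=cv2.INTER_CUBIC)
b=cv2.resize(s["pixels"][190:320,240:400,::-1],(308,250),interpolation=cv2.INTER_CUBIC)
o=np.zeros((597,800,3),np.uint8);o[:347]=a;o[347:,:308]=b;cv2.imwrite("pics/c14.png",o)
P=cloud(g);w=(.634,-.065)
for n in(g,s):
    P=cloud(n)
    for nm,*a in(("shaker",w,.128,.155,.032),("cap",w,.166,.19,.017),("amb cap",(.593,-.003),.095,.115,.0105),("jig rim",(.5567,.0518),.088,.105,.0215)):
        try:print(nm,*circ(P,*a))
        except Exception as e:print(nm,"-")
E
```

```text
time_s: 37.15
position: [0.6345, -0.0645, 0.2674]
tool_rot: [[-0.551, 0.835, 0.001], [0.835, 0.551, -0.0], [-0.001, 0.001, -1.0]]
ft_force: [-0.3, 0.6, -0.7]
grip_width: 0.0849
gripper_force: 0.0
time_s: 38.15
position: [0.4986, -0.2998, 0.2649]
tool_rot: [[-0.547, 0.837, -0.001], [0.837, 0.547, -0.0], [0.0, -0.001, -1.0]]
ft_force: [0.2, -0.4, 0.4]
grip_width: 0.0846
gripper_force: 0.0
shaker [ 0.6367 -0.0643] 219 0.0063 [ 0.6196 -0.0687]
cap [ 0.6345 -0.067 ] 70 0.0043 [ 0.6242 -0.0677]
amb cap [ 0.5953 -0.0015] 50 0.0123 [ 0.5921 -0.0039]
jig rim [0.5502 0.052 ] 54 0.0021 [0.5572 0.056 ]
shaker [ 0.6363 -0.0641] 164 0.0062 [ 0.618  -0.0796]
cap [ 0.6344 -0.0672] 62 0.0043 [ 0.6242 -0.0744]
amb cap [ 0.5958 -0.0024] 38 0.0132 [ 0.59   -0.0032]
jig rim [0.5545 0.0528] 89 0.0051 [0.5561 0.0542]
```

View pics/c14.png

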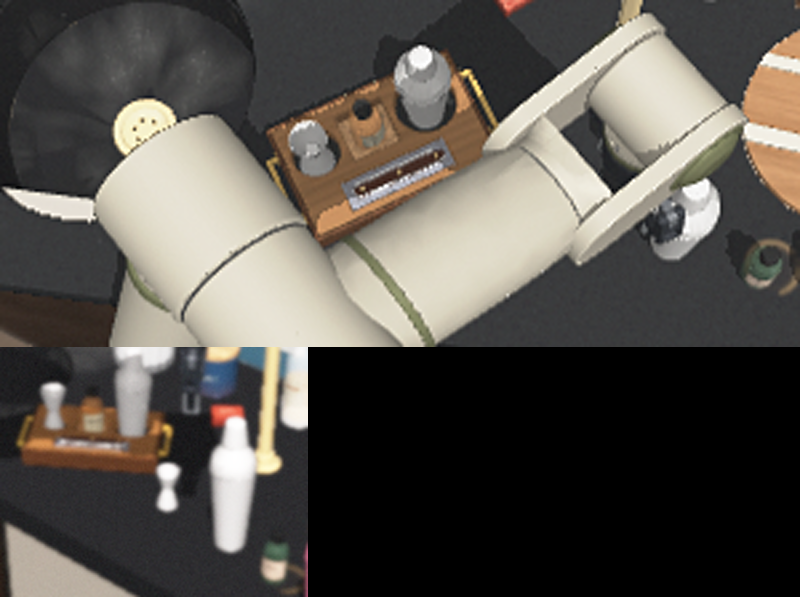

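All four are upright or flat at their pockets, and the look-alikes are undisturbed. The gripper touches nothing, so I'm handing in.

```bash
echo '[[0,0,-0.02,0,0.085],[0,0,0,0,0.085],[0,0,0,0,0.085],[0,0,0,0,0.085]]' | python3 -m creep | tail -3; python3 -c "
from rig import close_job
print(close_job())"
```

```text
ft_force: [0.4, 0.2, 0.4]
grip_width: 0.0849
gripper_force: 0.0
the job is handed in; nothing more can be done
None
```

The caddy is packed and the job handed in at about 39 s: shaker, amber bitters and larger jigger stand in their wells, the corkscrew lies in its recess, and the look-alikes were left where they were. The last pictures show all of this, but the hand-in returned no verdict.

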